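# Turn two angle brackets the right way up and load them into the tray like the sample

### The arm

A 6-joint arm with a two-finger parallel gripper is mounted at the origin on the work surface. World frame = base frame: x ahead of the robot, y to its left, z up, the work surface at z = 0. Lengths are in m, angles in rad, forces in N, time in s.
With the tool pointing down it reaches from about 0.375 to 0.925 m from the base axis. Payload 5.7 kg.
Tool frame: the origin (TCP) lies at the very end of the fingers, on their centre line; the grasp point (between the pads) lies grasp_offset behind it (grasp_offset is the distance from the TCP to the grasp point, in m); z points along the fingers, y is the direction in which the jaws open and shut (so a half turn about z gives the same grasp; the last joint's range is limited). The gripper opens to 88 mm and grips with 3 to 60 N. Pads are 20 mm wide; open, the fingers measure 115 mm over their backs; the gripper's body (75 mm by 178 mm) begins 61 mm behind the grasp point.
Start: joints at [1.133, 0.359, 1.51, -0, 1.272, -0.115], TCP at [0.19, 0.569, 0.223] pointing down, gripper open.
Joint ranges: [-2.97, 2.97], [-1.01, 2.36], [0.21, 2.38], [-0.96, 4.11], [0.2, 2.71], [-2.98, 2.98]. Speed limits (rad/s): [2.39, 2.39, 3.14, 3.14, 3.14, 3.14].

### API

Orientations are given as a unit quaternion [x, y, z, w].
In Python, from cell import get_obs, camera, get_calibration, hand_in, grasp_offset gives the robot as it stands. The module is installed in compiled form; this text tells all that it offers.
- The arm moves only by the shell command python3 -m crank 'ROWS' [FORCE]. ROWS is JSON, a list of rows, each an object with "xyz": the shift along the world's x, y, z in mm, a list of three; "angular": the turn, a rotation vector about the world's x, y, z in degrees, a list of three; "hand": the opening, from -1 (shut) to 1 (fully open), so that 0 is half open. A call has 1 to 10 rows; each row is the pose to reach, as a shift and turn from the pose commanded when the call began; what a row does not reach only later rows make up. A row lasts 1/8 s, in which the tool goes at most 62.5 mm and 10.7 degrees, less where a joint would pass 70% of its speed; a pose out of reach is approached as far as the arm can. A call with a gripper value outside its range is refused whole. The fingers move at their own pace and stop on an object; FORCE is the grip in N (left out, the last holds). Time passes only in rows, so rows that repeat a pose let the fingers close. It gives the time, the measured TCP pose, the force and the opening at its end, in the units of the state.
- get_obs(): the state, without advancing time (a new reading comes with each control period).
- camera(name): name is "scene" or "top" or "wrist"; returns the picture (384x512x3 uint8, blue, green, red); there is no depth.
- get_calibration(name): a dict with "fx", "fy", "cx", "cy" (pixels), "T" (4x4, takes a point from camera to world coordinates); the wrist camera has in their place "hand_eye" (4x4, takes a point from camera to tool coordinates, whose origin is the TCP and whose axes are the flange's). Camera axes: x right, y down, z forward; pixel columns grow to the right and rows downward; lengths in m; the calibration is good to about 2 mm. A picture is of the moment at which its call begins: read the wrist's pose just before it. get_calibration takes no time and is no camera call.
- hand_in(): hands the job in, once; it reports no verdict.
The state is a dict: "t": time; "joints": joint angles; "joint_vel": joint speeds; "joint_efforts": joint torques, N m; "eef_pos": TCP position; "ee_rot": TCP orientation; "contact_force": force on the tool from outside, world axes, zero at the start; "ft_torque": the same for the moment, N m; "width": finger opening in m.
Only numpy, scipy, OpenCV 4.12 (cv2) and the standard library are available. Lean on these libraries where they do the work, as an engineer would, in place of code of your own. Each camera call takes 0.05 s, during which the arm holds its last target.

### The job

Load the two loose angle brackets into the tray's two empty pockets, one in each, the same way round as the one already loaded: long leg flat on the pocket floor, short leg upright at the end with the yellow stripe. Set them down gently - don't drop them or let them topple over - and leave the loaded bracket and everything else on the bench where it is.

Things in the scene. Friction and masses are not known exactly. Their poses are not given: they have to be found in the camera images.
- bracket_a: Ribbed aluminium angle bracket, 0.2-0.34 kg: long leg 100 x 45 x 14 mm, short leg 60 high, 45 wide, 14 thick, and in the inner corner a middle rib, 14 thick across y, 36 x 36 square (its outer edges 50 from the outer corner each way). Origin: centre of the long leg's outer face; x along it to the toe, z along the short leg (which stands at x = -50..-36 mm), y across the width. Starts standing on its short leg, x up.
- bracket_b: Ribbed aluminium angle bracket, 0.2-0.34 kg: long leg 100 x 45 x 14 mm, short leg 60 high, 45 wide, 14 thick, and in the inner corner a middle rib, 14 thick across y, 36 x 36 square (its outer edges 50 from the outer corner each way). Origin: centre of the long leg's outer face; x along it to the toe, z along the short leg (which stands at x = -50..-36 mm), y across the width. Starts lying on its side, y up.
- sample: A third bracket, same shape and axes, already loaded correctly in pocket 3 (the left one seen from the robot): leave it there. Bystander among the work.
- tray: Fixed tray 140 x 255 mm, black floor, blue walls, three pockets side by side along y. Origin under its centre, z up; x from the end with the yellow stripe (nearer the robot) to the plain end. Pocket floor 5 mm above the table, wall tops 13 mm. Each pocket is 108 (x) by 53 mm (y), pitch 85 mm.
- bracket_a_corner (a point): bracket_a: outer corner edge where the legs meet, mid width (x = -50 mm on the bracket)
- bracket_a_toe (a point): bracket_a: free end of the long leg, on its outer face, mid width (x = +50 mm)
- bracket_b_corner (a point): bracket_b: outer corner edge where the legs meet, mid width (x = -50 mm on the bracket)
- bracket_b_toe (a point): bracket_b: free end of the long leg, on its outer face, mid width (x = +50 mm). The brackets are not fragile, and stand steadily on the short leg with the long leg up
- pocket1 (a point): centre of the floor of pocket 1 (right, empty); a bracket's origin belongs here, its x along the tray's x and its z up
- pocket1_stripe_end (a point): pocket 1, on its floor 50 mm towards the yellow stripe: the bracket's outer corner belongs here
- pocket1_plain_end (a point): pocket 1, on its floor 50 mm towards the plain end: the bracket's toe belongs here
- pocket2 (a point): centre of the floor of pocket 2 (middle, empty); a bracket's origin belongs here, its x along the tray's x and its z up
- pocket2_stripe_end (a point): pocket 2, on its floor 50 mm towards the yellow stripe: the bracket's outer corner belongs here
- pocket2_plain_end (a point): pocket 2, on its floor 50 mm towards the plain end: the bracket's toe belongs here
- file_flat: Flat file, 282 mm, wooden handle, bystander: leave it alone. Lies beyond the brackets; origin at the root of the blade, blade along x, 26 mm high. The bench between this file, the square and the tray is flat and clear but for the brackets and the steel bar
- file_half: Narrow file, 262 mm, wooden handle, bystander: leave it alone. Lies to the robot's right; origin at the root of the blade, blade along x, 26 mm high
- hammer: Hammer, 260 mm, lying beyond the tray, bystander: leave it alone. Handle to -x
- square: Steel engineer's square, 130 x 85 mm, to the far right, bystander: leave it alone. Origin under its stock, blade along x, 14 mm high
- oil: White oil bottle with a red cap, 56 mm wide, 150 mm high, beyond the tray on the left, bystander: leave it alone. Origin under it
- parallel: Steel bar 120 x 30 x 20 mm lying between tray and brackets, near the robot, bystander: leave it alone. Origin under its centre
- scriber: Thin scriber 140 mm long, 10 mm thick, beyond tray and brackets, bystander: leave it alone. Origin under it, point to +x
There are look-alikes about, which are no part of the job. Leave any blue or green look-alike of the bracket_b alone.

How it is judged:
At the end, for the whole second after the job is handed in: bracket_a and bracket_b at rest in pockets 1 and 2, one each: outer corner within 10 mm of the pocket's stripe_end point and toe within 10 mm of its plain_end point, origin below 8 mm, short leg upright within 0.06 rad; the sample upright and within 15 mm of its place ((((horizontal distance between bracket_a_corner and pocket1_stripe_end below 0.01 m and horizontal distance between bracket_a_toe and pocket1_plain_end below 0.01 m) and (horizontal distance between bracket_b_corner and pocket2_stripe_end below 0.01 m and horizontal distance between bracket_b_toe and pocket2_plain_end below 0.01 m)) or ((horizontal distance between bracket_a_corner and pocket2_stripe_end below 0.01 m and horizontal distance between bracket_a_toe and pocket2_plain_end below 0.01 m) and (horizontal distance between bracket_b_corner and pocket1_stripe_end below 0.01 m and horizontal distance between bracket_b_toe and pocket1_plain_end below 0.01 m))) and height (world z) of each of bracket_a, bracket_b below 0.008 m and angle between each of bracket_a, bracket_b, sample's own z axis and vertical below 0.06 rad and linear speed of each of bracket_a, bracket_b below 0.01 m/s and distance of sample from where it was at the start of the episode below 0.015 m); the robot touches nothing.
It fails at once if a bracket is dropped through free air ((linear speed of bracket_a above 0.6 m/s and contact force between bracket_a and anything else below 0.05 N) or (linear speed of bracket_b above 0.6 m/s and contact force between bracket_b and anything else below 0.05 N)).
It fails at once if a bracket is let go and topples over ((angular speed of bracket_a above 7 rad/s and contact force between bracket_a and the fingers below 0.05 N) or (angular speed of bracket_b above 7 rad/s and contact force between bracket_b and the fingers below 0.05 N)).
It fails at once if the sample bracket is disturbed (over 15 mm) (distance of sample from where it was at the start of the episode above 0.015 m).
It fails at once if a tool or other thing on the bench is shifted (over 30 mm) (distance of any of file_flat, file_half, hammer, square, oil, parallel, scriber from where it was at the start of the episode above 0.03 m).
It also fails if it takes over 72 s, if anything falls off the work surface, if the arm or the gripper's body presses on something with over 40 N, if the wrist force passes 120 N, or if a joint passes its speed limit or range.

## Working session

There is one attempt and no reset: what is moved stays moved. The work goes in short steps, Python scripts to look and compute and a shell command to move; the robot and the scene stay as the last step left them, time stands still between calls to the robot, and variables do not carry over. Pictures are saved under pics/ and viewed, and the job is handed in when it is done.

```bash
mkdir -p pics
python3 - <<'E'
from cell import *
import cv2
print(get_obs()); print(grasp_offset if not callable(grasp_offset) else grasp_offset())
for n in ("scene","top","wrist"):
    c=get_calibration(n); print(n,c)
for n in ("scene","top"):
    cv2.imwrite(f"pics/{n}0.png",cv2.resize(camera(n),(800,600),interpolation=cv2.INTER_CUBIC))
E
```

```text
{'t': 0.0, 'joints': array([ 1.13290572e+00,  3.59477107e-01,  1.51141495e+00, -3.93810371e-05,
        1.27252439e+00, -1.15078406e-01]), 'joint_vel': array([ 2.78068929e-04,  1.07526315e-03,  1.88926066e-03, -2.97109944e-05,
        1.92863156e-04, -7.30742434e-04]), 'joint_efforts': array([-6.26897872e-04, -5.15371120e+01, -2.70722884e+01,  6.74677198e-02,
        3.50769027e-02, -1.30003004e-04]), 'eef_pos': array([0.19005344, 0.56837289, 0.22183288]), 'ee_rot': array([ 1.60700395e-01,  9.87002812e-01, -8.82400214e-04, -2.30824172e-04]), 'contact_force': array([ 0.79090876, -0.13263844, -0.42884513]), 'ft_torque': array([ 0.04310049,  0.01505267, -0.00142423]), 'width': 0.08795352803250084}
0.0187
scene {'fx': 414.8529324695662, 'fy': 414.8529324695662, 'cx': 257.76835454298305, 'cy': 188.6830338099699, 'T': array([[ 0.21474065,  0.61493938, -0.7587727 ,  1.55020244],
       [ 0.97664619, -0.12965352,  0.17132479, -0.2817511 ],
       [ 0.00697681, -0.77784286, -0.62842009,  0.91629027],
       [ 0.        ,  0.        ,  0.        ,  1.        ]])}
top {'fx': 480.50554507197785, 'fy': 480.50554507197785, 'cx': 261.3674264830619, 'cy': 196.87937859699, 'T': array([[-0.00700786, -0.98074427,  0.19517061,  0.21964376],
       [-0.9999646 ,  0.0077821 ,  0.00320051, -0.03669175],
       [-0.00465772, -0.19514127, -0.98076409,  1.91322826],
       [ 0.        ,  0.        ,  0.        ,  1.        ]])}
wrist {'fx': 280.609615228962, 'fy': 280.609615228962, 'cx': 255.7754154695422, 'cy': 195.92761573708717, 'hand_eye': array([[ 7.58505417e-04, -9.63898337e-01, -2.66269452e-01,
         7.33786248e-02],
       [ 9.99999712e-01,  7.34629678e-04,  1.89270205e-04,
        -7.20784788e-04],
       [ 1.31722061e-05, -2.66269519e-01,  9.63898617e-01,
        -1.63074282e-01],
       [ 0.00000000e+00,  0.00000000e+00,  0.00000000e+00,
         1.00000000e+00]])}
```

View pics/scene0.png

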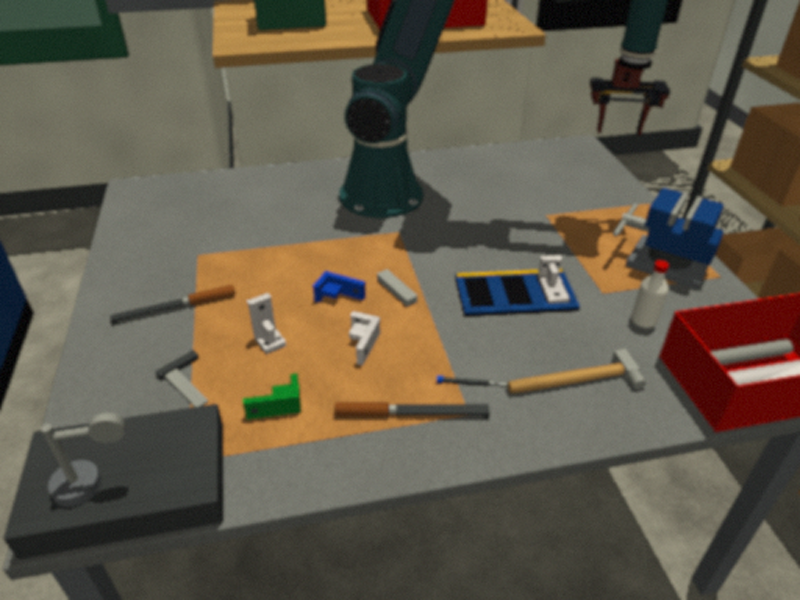

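View pics/top0.png

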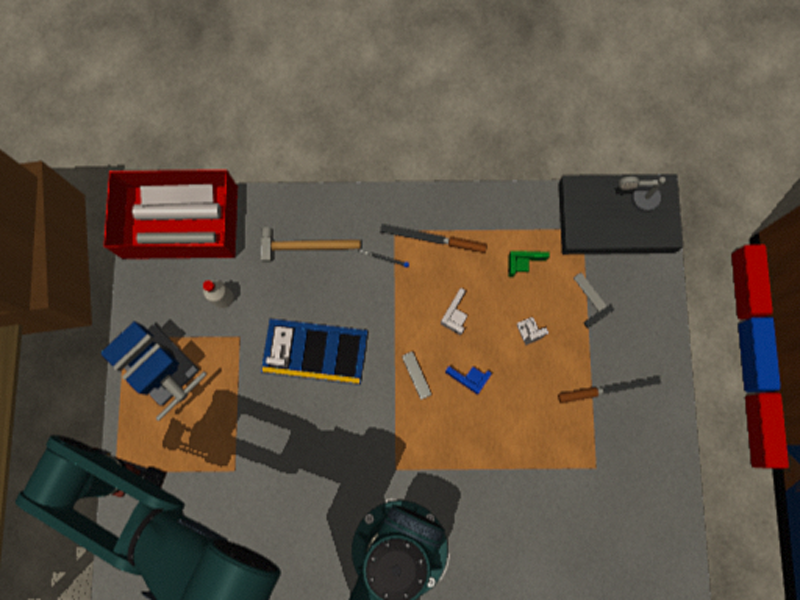

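The top view has +x up and +y left. Bracket_a stands at about (532,328), bracket_b lies at about (455,312), and the tray is around (315,350). The blue and green look-alikes are at (468,377) and (525,262). Next I'll enlarge these areas.

```bash
cat > h.py <<'E'
import numpy as np,cv2
from cell import *
def crop(img,u0,v0,w,h,s,name):
    c=cv2.resize(img[v0:v0+h,u0:u0+w],None,fx=s,fy=s,interpolation=cv2.INTER_CUBIC)
    for u in range((u0+9)//10*10,u0+w,10):
        cv2.line(c,(int((u-u0+.5)*s),0),(int((u-u0+.5)*s),6),(0,255,255),1); cv2.putText(c,str(u),(int((u-u0+.5)*s),16),0,.35,(0,255,255))
    for v in range((v0+9)//10*10,v0+h,10):
        cv2.line(c,(0,int((v-v0+.5)*s)),(6,int((v-v0+.5)*s)),(0,255,255),1); cv2.putText(c,str(v),(8,int((v-v0+.5)*s)),0,.35,(0,255,255))
    cv2.imwrite("pics/"+name,c)
def px(cal,u,v,z,T=None):
    T=cal['T'] if T is None else T
    d=T[:3,:3]@np.array([(u-cal['cx'])/cal['fx'],(v-cal['cy'])/cal['fy'],1]); o=T[:3,3]
    return o+d*(z-o[2])/d[2]
def proj(cal,p,T=None):
    T=cal['T'] if T is None else T
    q=np.linalg.inv(T)@np.r_[p,1]
    return np.array([q[0]/q[2]*cal['fx']+cal['cx'],q[1]/q[2]*cal['fy']+cal['cy']])
E
python3 - <<'E'
from h import *
a=camera("top"); crop(a,160,190,80,60,10,"t_tray.png"); crop(a,275,170,80,60,10,"t_br.png")
cv2.imwrite("pics/top_raw.png",a)
b=camera("scene"); crop(b,150,170,100,70,8,"s_br.png"); crop(b,280,155,100,55,8,"s_tray.png")
E
```

```text
(no output)
```

View pics/t_tray.png

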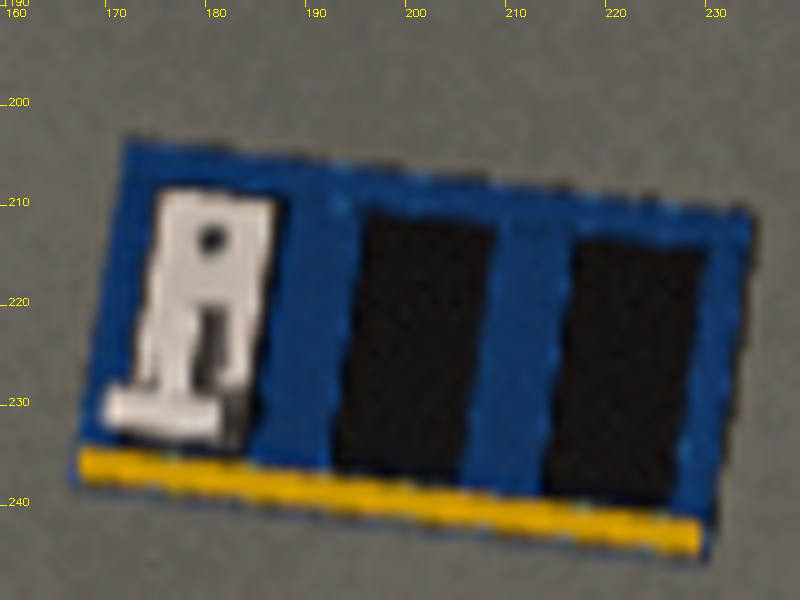

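View pics/t_br.png

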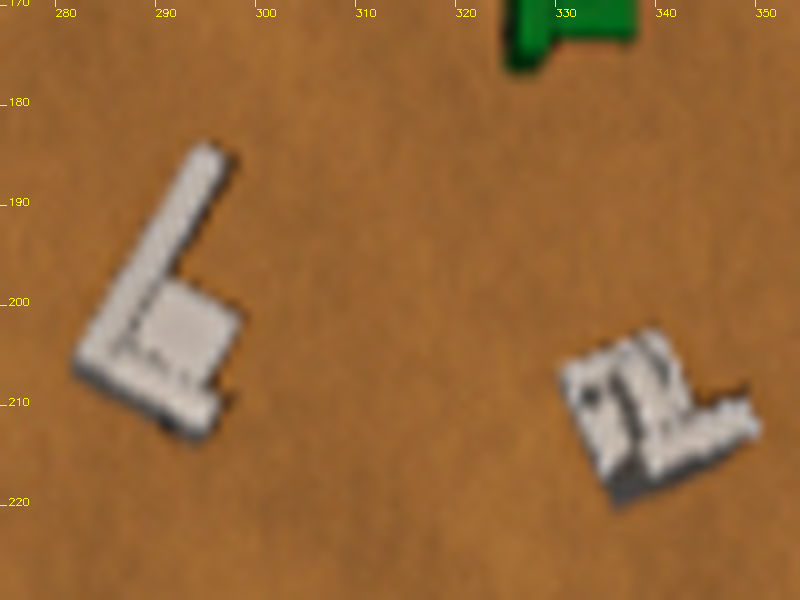

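View pics/s_br.png

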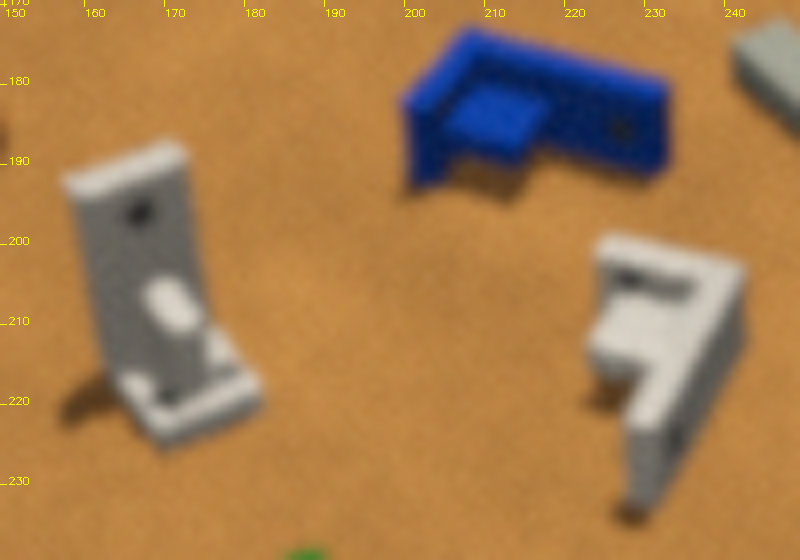

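Run:
```python
from h import *
from scipy.optimize import least_squares
ct=get_calibration("top"); cs=get_calibration("scene")
def rz(a): return np.array([[np.cos(a),-np.sin(a),0],[np.sin(a),np.cos(a),0],[0,0,1]])
def cp(x,y,u0=275,v0=170,s=10): return (u0+x/s-.5, v0+y/s-.5)
T={}
# tray
obs=[((.07,.1275,.013),cp(125,140,160,190)),((.07,-.1275,.013),cp(752,212,160,190)),((-.07,-.1275,.013),cp(710,555,160,190)),((-.07,.1275,.013),cp(75,480,160,190))]
def fit(R0,z0,ot,os,x0):
    def f(p):
        R=rz(p[2])@R0; t=np.array([p[0],p[1],z0])
        return np.concatenate([proj(ct,R@np.array(a)+t)-b for a,b in ot]+[proj(cs,R@np.array(a)+t)-b for a,b in os])
    r=least_squares(f,x0,loss='soft_l1'); print(np.round(r.x,4),np.degrees(r.x[2]).round(1)); print(r.fun.round(2).reshape(-1,2).tolist()); return r.x
fit(np.eye(3),0,obs,[],[.45,.1,0])
def s8(x,y): return cp(x,y,150,170,8)
# bracket b: y up. R0 columns: x->X, y->Z, z->-Y
Rb=np.array([[1,0,0],[0,0,-1],[0,1,0.]])
w=.0225
ob=[((-.05,w,0),cp(78,355)),((.05,w,0),cp(200,143)),((.05,w,.014),cp(234,157)),((-.05,w,.06),cp(190,437)),((-.036,w,.06),cp(222,398))]
sb=[((-.05,w,0),s8(745,265)),((.05,w,0),s8(660,425)),((.05,w,.014),s8(628,425)),((-.05,w,.06),s8(605,235)),((.05,-w,0),s8(655,510))]
fit(Rb,.0225,ob,sb,[.6,-.07,-.5])
# bracket a: x up. R0: x->Z, z->X, y-> z x x = X x Z=-Y
Ra=np.array([[0,0,1],[0,-1,0],[1,0,0.]])
oa=[((.05,w,0),cp(0,0))]
sa=[((.05,-w,.0),s8(172,138)),((.05,w,.0),s8(62,180)),((.05,w,.014),s8(75,200)),((.05,-w,.014),s8(190,158)),((-.036,w,.06),s8(160,432)),((-.036,-w,.06),s8(262,385)),((-.05,w,.06),s8(165,452)),((-.05,-w,.06),s8(265,403))]
oa=[((-.036,w,.06),cp(655,330)),((-.036,-w,.06),cp(560,370)),((.05,-w,.0),cp(650,480)),((.05,w,.0),cp(762,432)),((.05,w,.014),cp(745,395))]
fit(Ra,.05,oa,[],[.57,-.2,.4])
def sw(l): return [((a[0],-a[1],a[2]),b) for a,b in l]
fit(Ra,.05,[],sa,[.57,-.2,.4]); fit(Ra,.05,[],sw(sa),[.57,-.2,.4]); fit(Ra,.05,sw(oa),sw(sa),[.57,-.2,.4])
# parallel bar ends
for p in ((403,355),(412,352),(431,393),(421,399)): print(px(ct,p[0]*.64-.2,p[1]*.64-.2,.02).round(3))
```

```text
[ 0.4892  0.2111 -0.1221] -7.0
[[0.07, -0.18], [0.21, -0.25], [-0.03, 0.14], [-0.25, 0.28]]
[ 0.6007 -0.1334 -0.5335] -30.6
[[-1.27, 0.1], [-1.03, -0.06], [-1.37, 0.26], [0.76, -0.57], [-0.69, 0.29], [-0.3, 0.05], [-0.88, 0.53], [-1.19, -0.48], [-0.23, -0.07], [0.23, 0.45]]
[ 0.508  -0.3499  0.3916] 22.4
[[0.38, -0.01], [-0.33, 0.28], [0.25, -0.39], [-0.23, -0.12], [-0.07, 0.25]]
[ 0.5073 -0.3456  0.3958] 22.7
[[-0.31, -0.02], [0.16, -0.11], [0.45, -0.23], [-0.58, -0.21], [-0.04, -0.38], [0.14, -0.08], [-0.1, 0.34], [0.24, 0.88]]
[ 0.5168 -0.3088 -0.9078] -52.0
[[0.42, -0.02], [23.9, 0.59], [18.86, 0.31], [-5.25, -0.38], [0.3, -0.39], [-21.85, -0.82], [0.24, 0.33], [-21.61, 0.14]]
[ 0.5141 -0.313  -0.8392] -48.1
[[-0.9, 0.28], [16.43, 4.45], [-0.01, 0.15], [-19.41, -3.64], [-15.08, -2.37], [-1.34, -0.13], [22.83, -0.02], [18.01, -0.18], [-6.81, -0.37], [0.17, -0.49], [-22.71, -0.39], [0.11, 0.23], [-22.47, 0.57]]
[ 0.475 -0.015  0.02 ]
[ 0.482 -0.038  0.02 ]
[ 0.378 -0.085  0.02 ]
[ 0.363 -0.06   0.02 ]
```

The two views agree on bracket_a (origin near (0.508,-0.348), yaw 22.5°) and give bracket_b at (0.601,-0.133), yaw -30.6°. The tray is at (0.489,0.211), yaw -7°. I'll move over bracket_b and look with the wrist camera.

```bash
R='[390,-700,30]'; python3 -m crank '[{"xyz":[195,-350,30],"angular":[0,0,-6],"hand":0},{"xyz":[390,-700,30],"angular":[0,0,-12],"hand":0},{"xyz":[390,-700,30],"angular":[0,0,-12],"hand":0},{"xyz":[390,-700,30],"angular":[0,0,-12],"hand":0},{"xyz":[390,-700,30],"angular":[0,0,-12],"hand":0},{"xyz":[390,-700,30],"angular":[0,0,-12],"hand":0},{"xyz":[390,-700,30],"angular":[0,0,-12],"hand":0},{"xyz":[390,-700,30],"angular":[0,0,-12],"hand":0},{"xyz":[390,-700,30],"angular":[0,0,-12],"hand":0},{"xyz":[390,-700,30],"angular":[0,0,-12],"hand":0}]' 30; python3 -c "
from cell import *;import json;o=get_obs();print({k:(v if isinstance(v,float) else v.round(4).tolist()) for k,v in o.items()});open('log.jsonl','a').write(json.dumps([list(o['joints']),list(o['eef_pos']),list(o['ee_rot'])])+'\n')"
```

```text
t: 1.45
eef_pos: [0.4949, 0.0214, 0.2467]
ee_rot: [0.263, 0.965, 0.0, 0.0]
contact_force: [0.2, 0.8, 0.9]
width: 0.0438
{'t': 1.45, 'joints': [-0.0964, 0.184, 1.697, 0.0002, 1.2602, -1.1346], 'joint_vel': [-0.8874, 0.29, -0.4157, 0.0033, 0.1176, -0.885], 'joint_efforts': [4.0561, -42.5937, -24.4135, -0.2967, 0.2319, 1.1272], 'eef_pos': [0.4949, 0.0214, 0.2467], 'ee_rot': [0.2632, 0.9647, 0.0001, 0.0001], 'contact_force': [0.1722, 0.798, 0.9276], 'ft_torque': [0.0532, -0.0137, 0.0399], 'width': 0.04376041536352809}
```

```bash
python3 -m crank '[{"xyz":[75,-150,0],"angular":[0,0,0],"hand":0},{"xyz":[75,-150,0],"angular":[0,0,0],"hand":0},{"xyz":[75,-150,0],"angular":[0,0,0],"hand":0},{"xyz":[75,-150,0],"angular":[0,0,0],"hand":0},{"xyz":[75,-150,0],"angular":[0,0,0],"hand":0}]'
cat > look.py <<'E'
from h import *
import json,sys
from scipy.spatial.transform import Rotation as Ro
def look(name):
    o=get_obs(); a=camera("wrist"); cv2.imwrite("pics/"+name+"_raw.png",a)
    open('log.jsonl','a').write(json.dumps([list(o['joints']),list(o['eef_pos']),list(o['ee_rot'])])+'\n')
    c=get_calibration("wrist"); E=np.eye(4);E[:3,:3]=Ro.from_quat(o['ee_rot']).as_matrix();E[:3,3]=o['eef_pos']
    T=E@c['hand_eye']; np.save("pics/"+name+"_T.npy",T); print(o['eef_pos'].round(4),o['ee_rot'].round(4),o['joints'].round(3),'t',o['t'])
    crop(a,0,0,512,384,1.5,name+".png"); return a,T
if __name__=="__main__": look(sys.argv[1])
E
python3 look.py w1
```

```text
t: 2.08
eef_pos: [0.5686, -0.126, 0.2461]
ee_rot: [0.263, 0.965, 0.0, -0.001]
contact_force: [-1.4, -0.2, -0.5]
width: 0.0439
[ 0.5686 -0.126   0.2461] [ 2.632e-01  9.647e-01  2.000e-04 -8.000e-04] [-0.337  0.314  1.517  0.     1.312 -1.375] t 2.075
```

View pics/w1.png

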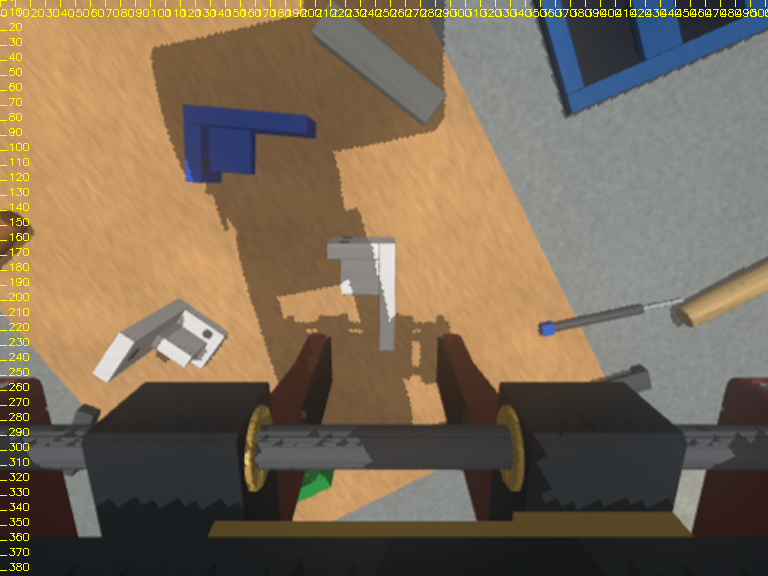

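The wrist view shows bracket_b at the centre, with its corner at (395,238) and toe at (387,350) on screen. Bracket_a is at the left. I'll enlarge both.

Run:
```python
from h import *
a=cv2.imread("pics/w1_raw.png"); crop(a,205,150,70,90,6,"w1b.png"); crop(a,55,190,110,75,7,"w1a.png"); crop(a,340,0,172,80,4,"w1t.png")
```

```text
(no output)
```

View pics/w1b.png

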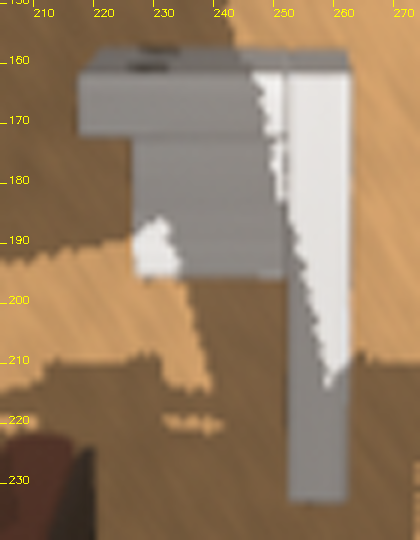

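View pics/w1a.png

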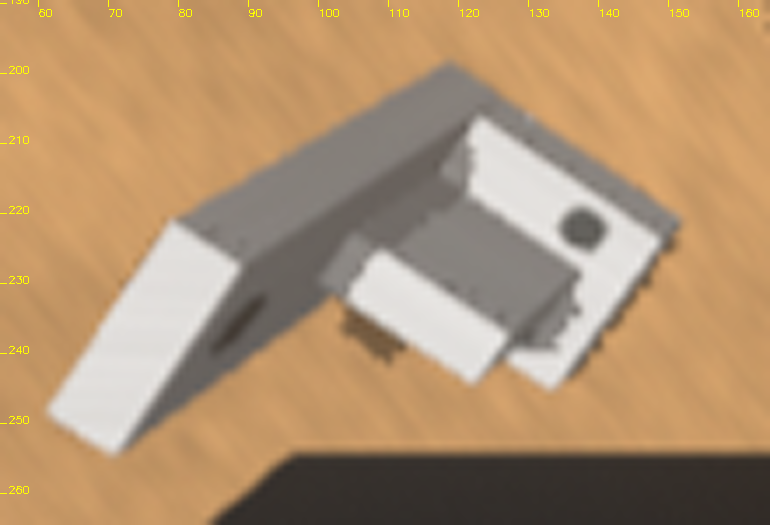

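```bash
cat >> h.py <<'E'
def rz(a): return np.array([[np.cos(a),-np.sin(a),0],[np.sin(a),np.cos(a),0],[0,0,1]])
from scipy.optimize import least_squares
def fit(R0,z0,views,x0):
    def f(p):
        R=rz(p[2])@R0; t=np.array([p[0],p[1],z0])
        return np.concatenate([proj(c,R@np.array(a)+t,T)-b for c,T,ob in views for a,b in ob])
    r=least_squares(f,x0,loss='soft_l1'); print(np.round(r.x,4),np.degrees(r.x[2]).round(2),'res',r.fun.round(1).reshape(-1,2).tolist()); return r.x
Rb=np.array([[1,0,0],[0,0,-1],[0,1,0.]]); Ra=np.array([[0,0,1],[0,-1,0],[1,0,0.]]); w=.0225
def mk(u0,v0,s): return lambda x,y:(u0+x/s-.5,v0+y/s-.5)
E
python3 - <<'E'
from h import *
c=get_calibration("wrist"); T=np.load("pics/w1_T.npy")
p=mk(205,150,6)
fit(Rb,.0225,[(c,T,[((-.05,w,0),p(350,72)),((.05,w,0),p(347,500)),((.05,w,.014),p(290,500)),((-.05,w,.06),p(80,72)),((-.036,w,.06),p(80,135)),((0,w-.0155,.05),p(134,276)),((-.05,-w,0),p(345,48))])],[.6,-.13,-.53])
q=mk(55,190,7)
fit(Ra,.05,[(c,T,[((.05,w,0),q(48,412)),((.05,-w,0),q(172,220)),((.05,-w,.014),q(242,266)),((.05,w,.014),q(115,455)),((-.05,-w,0),q(450,62)),((-.05,-w,.06),q(682,222)),((-.036,-w,.06),q(665,240)),((-.036,w,.06),q(550,390)),((0,-.007,.05),q(510,335)),((0,.007,.05),q(475,383))])],[.51,-.35,.39])
# b from top only
ct=get_calibration("top"); p=mk(275,170,10)
fit(Rb,.0225,[(ct,None,[((-.05,w,0),p(78,355)),((.05,w,0),p(200,143)),((.05,w,.014),p(234,157)),((-.036,w,.06),p(222,398)),((0,w-.0155,.05),p(242,320))])],[.6,-.13,-.53])
E
```

```text
[ 0.5995 -0.134  -0.5344] -30.62 res [[0.4, 0.1], [0.2, 0.1], [-0.3, 0.1], [-0.7, 0.0], [-0.3, 0.1], [0.1, -0.1], [0.5, -0.4]]
[ 0.5075 -0.3476  0.3718] 21.3 res [[-0.7, -0.0], [-0.2, -0.2], [0.3, 0.1], [0.1, 0.4], [0.2, -0.7], [0.5, -0.5], [-0.3, 0.1], [0.3, 0.3], [0.1, 0.0], [-0.2, 0.5]]
[ 0.6013 -0.1376 -0.5445] -31.2 res [[-0.3, -0.1], [0.1, -0.1], [-0.2, 0.2], [0.2, 0.2], [0.3, -0.2]]
```

Run:
```python
import numpy as np,json
L=[json.loads(l) for l in open('log.jsonl')]+[[[1.13290572,.359477107,1.51141495,0,1.27252,-.11508],[.19005344,.56837289,.22183288],0]]
A=[];b=[]
for j,p,_ in L:
    s=j[1]+j[2]; A+= [[1,np.sin(j[1]),np.sin(s),0],[0,np.cos(j[1]),np.cos(s),1]]; b+=[np.hypot(p[0],p[1]),p[2]]
    print(j[1]+j[2]+j[4], np.arctan2(p[1],p[0])-j[0])
x,res,rk,sv=np.linalg.lstsq(np.array(A),np.array(b),rcond=None); print(x,res,sv)
x,res,rk,sv=np.linalg.lstsq(np.array(A)[:,1:],np.array(b),rcond=None); print(x,res,sv)
```

```text
3.1412970603543116 0.13966810703067722
3.143139035267938 0.11881108209990812
3.143412057 0.11519690350925527
[-0.02397254  0.61623015  0.42767111 -0.228927  ] [1.2737642e-05] [2.45138626 2.44575826 0.09105093 0.02610889]
[ 0.61582426  0.40277688 -0.23566497] [1.35889822e-05] [2.4494073  1.72996151 0.08739026]
```

Run:
```python
from h import *
ct=get_calibration("top")
for p in ((510,250),(548,250),(548,262),(512,275),(524,275)): 
    q=px(ct,p[0]*.64-.2,p[1]*.64-.2,.045); d=q-np.array([.5995,-.134,0]); a=np.radians(-30.6); print(q.round(3),'along x_b',round(d[0]*np.cos(a)+d[1]*np.sin(a),3),'perp',round(-d[0]*np.sin(a)+d[1]*np.cos(a),3))
# TCP targets for b grasp
R=rz(np.radians(-30.62))@Rb; o=np.array([.5995,-.134,.0225])
d=R@np.array([-1,-1,0])/2**.5
tcp=R@np.array([.0155,-.007,.007])+o; print('tcp',tcp,'pre',tcp-.09*d)
```

```text
[ 0.741 -0.293  0.045] along x_b 0.203 perp -0.064
[ 0.741 -0.39   0.045] along x_b 0.252 perp -0.149
[ 0.709 -0.389  0.045] along x_b 0.224 perp -0.164
[ 0.675 -0.295  0.045] along x_b 0.147 perp -0.1
[ 0.675 -0.326  0.045] along x_b 0.163 perp -0.127
tcp [ 0.60927335 -0.14791875  0.0155    ] pre [ 0.66403933 -0.18033306  0.07913961]
```

```bash
python3 -m crank '[{"xyz":[60,-30,-40],"angular":[11.5,19.3,0],"hand":0},{"xyz":[138,-80,-117],"angular":[22.9,38.7,0],"hand":0},{"xyz":[138,-80,-117],"angular":[22.9,38.7,0],"hand":0},{"xyz":[138,-80,-117],"angular":[22.9,38.7,0],"hand":0},{"xyz":[138,-80,-117],"angular":[22.9,38.7,0],"hand":0},{"xyz":[138,-80,-117],"angular":[22.9,38.7,0],"hand":0},{"xyz":[138,-80,-117],"angular":[22.9,38.7,0],"hand":0}]'; python3 look.py w2
```

```text
t: 3.0
eef_pos: [0.7078, -0.2055, 0.1315]
ee_rot: [0.242, 0.892, 0.101, -0.367]
contact_force: [-0.1, -0.1, 1.0]
width: 0.0441
[ 0.7078 -0.2055  0.1315] [ 0.2425  0.8923  0.1008 -0.3672] [-0.418  1.166  0.388  0.115  2.362 -1.41 ] t 3.0
```

View pics/w2.png

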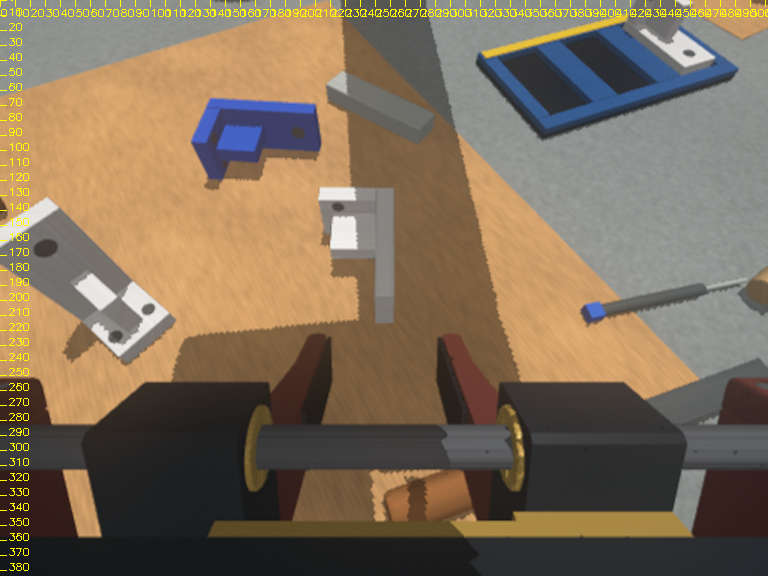

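```bash
python3 -m crank '[{"xyz":[-41,24,-49],"angular":[0,0,0],"hand":0},{"xyz":[-83,49,-98],"angular":[0,0,0],"hand":0},{"xyz":[-83,49,-98],"angular":[0,0,0],"hand":0},{"xyz":[-83,49,-98],"angular":[0,0,0],"hand":0},{"xyz":[-83,49,-98],"angular":[0,0,0],"hand":0}]'; python3 look.py w3
```

```text
t: 3.68
eef_pos: [0.6272, -0.1589, 0.0343]
ee_rot: [0.243, 0.893, 0.101, -0.365]
contact_force: [0.2, -0.3, 0.6]
width: 0.0436
[ 0.6272 -0.1589  0.0343] [ 0.2432  0.8928  0.1008 -0.3654] [-0.408  1.069  0.854  0.098  1.991 -1.443] t 3.675
```

View pics/w3.png

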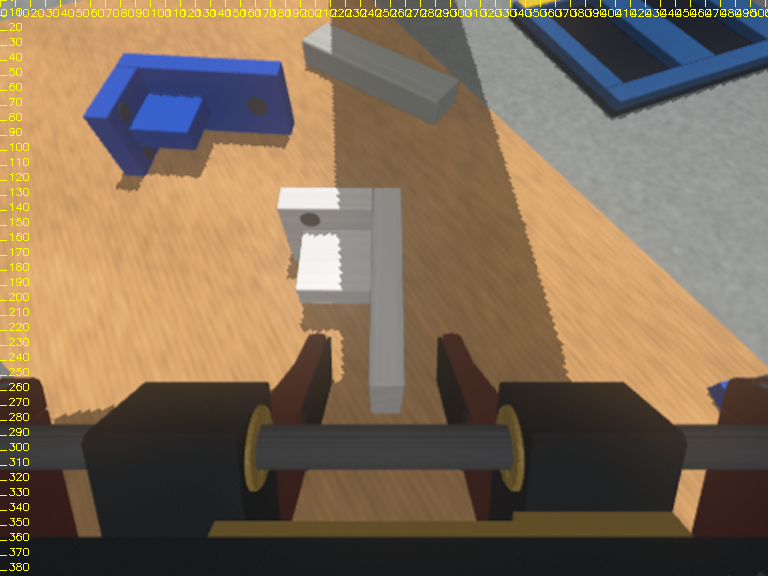

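The long leg is centred between the fingers, so I'll advance and grip.

```bash
python3 -m crank '[{"xyz":[-18,11,-18],"angular":[0,0,0],"hand":0},{"xyz":[-18,11,-18],"angular":[0,0,0],"hand":0},{"xyz":[-18,11,-18],"angular":[0,0,0],"hand":-1},{"xyz":[-18,11,-18],"angular":[0,0,0],"hand":-1},{"xyz":[-18,11,-18],"angular":[0,0,0],"hand":-1},{"xyz":[-18,11,-18],"angular":[0,0,0],"hand":-1}]' 45; python3 look.py w4
```

```text
t: 4.47
eef_pos: [0.6068, -0.1467, 0.0138]
ee_rot: [0.243, 0.892, 0.101, -0.368]
contact_force: [3.1, -0.6, 1.5]
width: 0.0141
[ 0.6068 -0.1467  0.0138] [ 0.243   0.8917  0.1013 -0.3683] [-0.404  1.061  0.933  0.098  1.925 -1.447] t 4.475
```

View pics/w4.png

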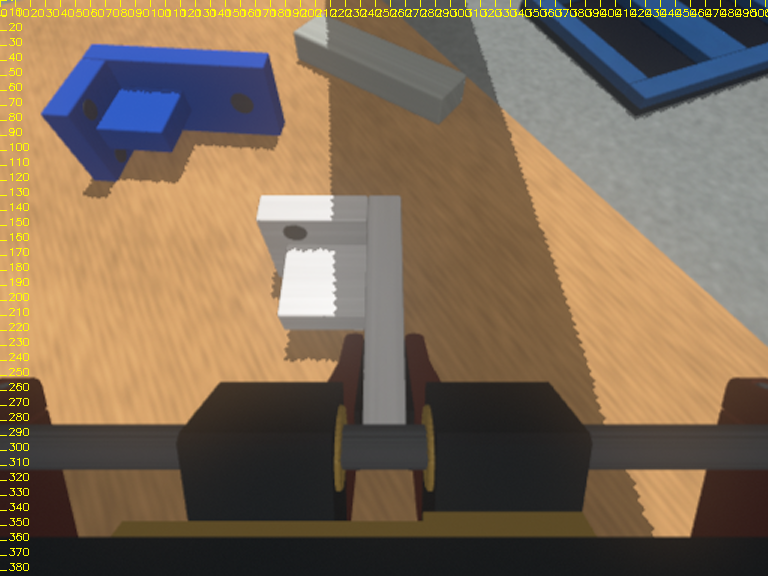

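```bash
python3 -m crank '[{"xyz":[0,0,50],"angular":[0,0,0],"hand":-1},{"xyz":[-10,10,110],"angular":[-5.5,3.2,-6.4],"hand":-1},{"xyz":[-37,37,136],"angular":[-54.8,32.4,-63.6],"hand":-1},{"xyz":[-37,37,136],"angular":[-54.8,32.4,-63.6],"hand":-1},{"xyz":[-37,37,136],"angular":[-54.8,32.4,-63.6],"hand":-1},{"xyz":[-37,37,136],"angular":[-54.8,32.4,-63.6],"hand":-1},{"xyz":[-37,37,136],"angular":[-54.8,32.4,-63.6],"hand":-1},{"xyz":[-37,37,136],"angular":[-54.8,32.4,-63.6],"hand":-1},{"xyz":[-37,37,136],"angular":[-54.8,32.4,-63.6],"hand":-1},{"xyz":[-37,37,136],"angular":[-54.8,32.4,-63.6],"hand":-1}]'; python3 look.py w5
```

```text
t: 5.78
eef_pos: [0.5693, -0.1097, 0.1489]
ee_rot: [0.803, 0.457, -0.191, -0.332]
contact_force: [-0.4, 0.2, -2.8]
width: 0.0139
[ 0.5693 -0.1097  0.1489] [ 0.803   0.457  -0.1906 -0.3318] [-0.381  0.858  1.044  0.118  2.016  0.163] t 5.775
```

View pics/w5.png

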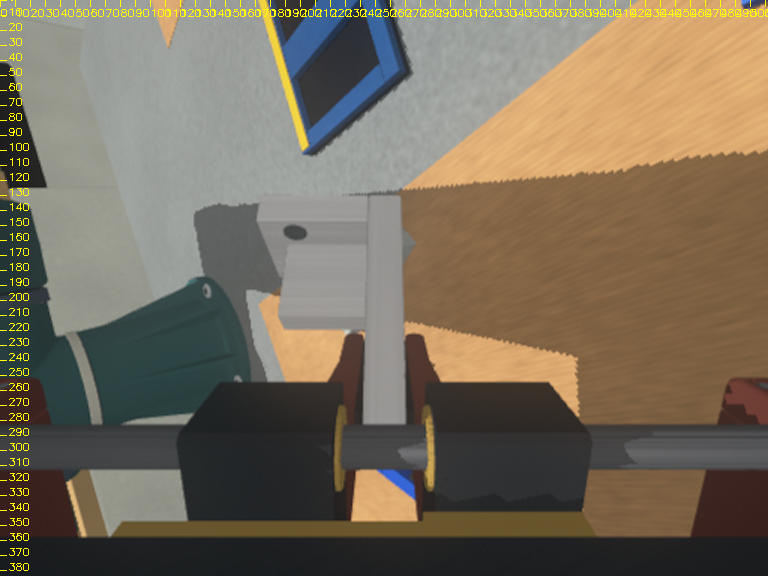

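```bash
cat > plan.py <<'E'
from h import *
from scipy.spatial.transform import Rotation as Ro
Rw4=Ro.from_quat([0.2430,0.8917,0.1013,-0.3683]).as_matrix(); pw4=np.array([.6068,-.1467,.0138])
def delta(Rf,pf):
    o=get_obs(); Rn=Ro.from_quat(o['ee_rot']).as_matrix()
    print('shift mm',((pf-o['eef_pos'])*1000).round(1),'rot deg',np.degrees(Ro.from_matrix(Rf@Rn.T).as_rotvec()).round(2))
E
python3 - <<'E'
from plan import *
Rb0=rz(np.radians(-30.62))@Rb; Rtb=Rw4.T@Rb0; ptb=Rw4.T@(np.array([.5995,-.134,.0225])-pw4)
print('bracket origin in tool',ptb*1000); print(Rtb.round(3))
for az in (25,35,45):
    Rf=rz(np.radians(az))@Ra@Rtb.T; pf=np.array([.56,-.10,.14]); delta(Rf,pf-Rf@ptb+0)
    # position: bracket origin at (.56,-.10, .14)
    print(az,'tool z',Rf[:,2].round(3))
E
```

```text
bracket origin in tool [15.15561789  7.24616976  2.8408221 ]
[[-0.708  0.706  0.002]
 [-0.002  0.002 -1.   ]
 [-0.706 -0.708 -0.   ]]
shift mm [-6.4 20.7  3.9] rot deg [-45.74  50.45 -93.74]
25 tool z [-0.299  0.642 -0.706]
shift mm [-8.3 21.   3.9] rot deg [-48.76  45.16 -84.97]
35 tool z [-0.406  0.58  -0.706]
shift mm [-10.3  21.    3.9] rot deg [-51.39  39.87 -76.13]
45 tool z [-0.501  0.501 -0.706]
```

```bash
M='{}'; python3 -m crank '[{"xyz":[-8,21,4],"angular":[-48.8,45.2,-85],"hand":-1},{"xyz":[-8,21,4],"angular":[-48.8,45.2,-85],"hand":-1},{"xyz":[-8,21,4],"angular":[-48.8,45.2,-85],"hand":-1},{"xyz":[-8,21,4],"angular":[-48.8,45.2,-85],"hand":-1},{"xyz":[-8,21,4],"angular":[-48.8,45.2,-85],"hand":-1},{"xyz":[-8,21,4],"angular":[-48.8,45.2,-85],"hand":-1},{"xyz":[-8,21,4],"angular":[-48.8,45.2,-85],"hand":-1},{"xyz":[-8,21,4],"angular":[-48.8,45.2,-85],"hand":-1},{"xyz":[-8,21,4],"angular":[-48.8,45.2,-85],"hand":-1},{"xyz":[-8,21,4],"angular":[-48.8,45.2,-85],"hand":-1}]'; python3 look.py w6
python3 - <<'E'
from plan import *
Rb0=rz(np.radians(-30.62))@Rb; Rtb=Rw4.T@Rb0; ptb=Rw4.T@(np.array([.5995,-.134,.0225])-pw4)
Rf=rz(np.radians(35))@Ra@Rtb.T; pf=np.array([.56,-.10,.0505]); delta(Rf,pf-Rf@ptb)
E
```

```text
t: 7.08
eef_pos: [0.5611, -0.0889, 0.153]
ee_rot: [0.822, -0.421, -0.339, -0.179]
contact_force: [0.4, 0.2, -2.6]
width: 0.0138
[ 0.5611 -0.0889  0.153 ] [ 0.8219 -0.4212 -0.3391 -0.179 ] [-0.497  0.776  1.218  0.336  1.863  1.997] t 7.075
shift mm [  0.2   0.4 -90.3] rot deg [-0.03  0.14 -0.09]
```

View pics/w6.png

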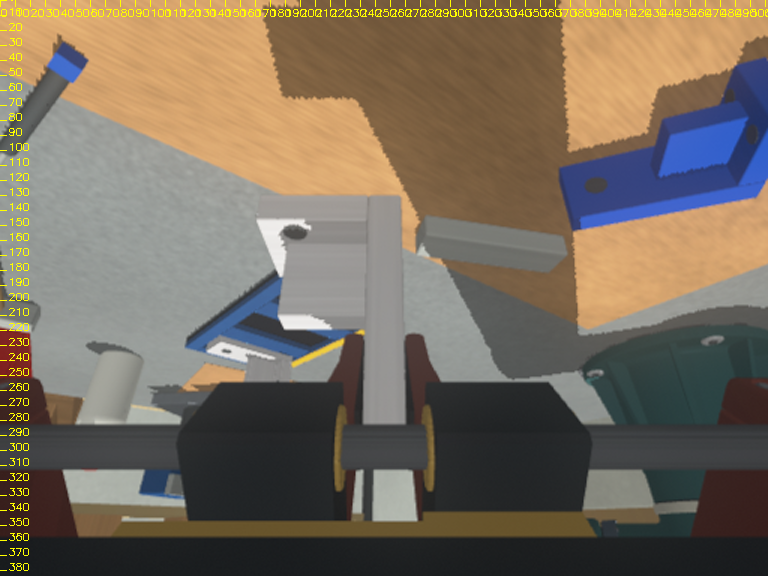

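```bash
python3 -m crank '[{"xyz":[0,0,-45],"angular":[0,0,0],"hand":-1},{"xyz":[0,0,-80],"angular":[0,0,0],"hand":-1},{"xyz":[0,0,-84],"angular":[0,0,0],"hand":-1},{"xyz":[0,0,-87],"angular":[0,0,0],"hand":-1},{"xyz":[0,0,-89],"angular":[0,0,0],"hand":-1},{"xyz":[0,0,-89],"angular":[0,0,0],"hand":-1}]'
```

```text
t: 7.88
eef_pos: [0.5618, -0.0888, 0.0654]
ee_rot: [0.823, -0.419, -0.338, -0.18]
contact_force: [0.1, 0.3, -2.6]
width: 0.014
```

```bash
python3 -m crank '[{"xyz":[0,0,-1],"angular":[0,0,0],"hand":-1},{"xyz":[0,0,-1],"angular":[0,0,0],"hand":-1},{"xyz":[0,0,-2],"angular":[0,0,0],"hand":-1},{"xyz":[0,0,-2],"angular":[0,0,0],"hand":-1}]'
```

```text
t: 8.38
eef_pos: [0.5612, -0.0885, 0.0625]
ee_rot: [0.823, -0.419, -0.339, -0.18]
contact_force: [-0.7, -0.1, -4.1]
width: 0.0139
```

```bash
python3 -m crank '[{"xyz":[0,0,-1],"angular":[0,0,0],"hand":-1},{"xyz":[0,0,-1],"angular":[0,0,0],"hand":-1}]';  python3 -m crank '[{"xyz":[0,0,-1],"angular":[0,0,0],"hand":-1},{"xyz":[0,0,-1],"angular":[0,0,0],"hand":-1}]'; python3 look.py w7
```

```text
t: 8.62
eef_pos: [0.5613, -0.0886, 0.0622]
ee_rot: [0.823, -0.419, -0.339, -0.18]
contact_force: [-0.4, -0.1, 2.8]
width: 0.0141
t: 8.88
eef_pos: [0.5613, -0.0886, 0.0622]
ee_rot: [0.823, -0.419, -0.339, -0.18]
contact_force: [-0.7, -1.8, 8.2]
width: 0.0141
[ 0.5613 -0.0886  0.0622] [ 0.8228 -0.4187 -0.3394 -0.1803] [-0.497  0.878  1.253  0.327  1.734  1.946] t 8.875
```

View pics/w7.png

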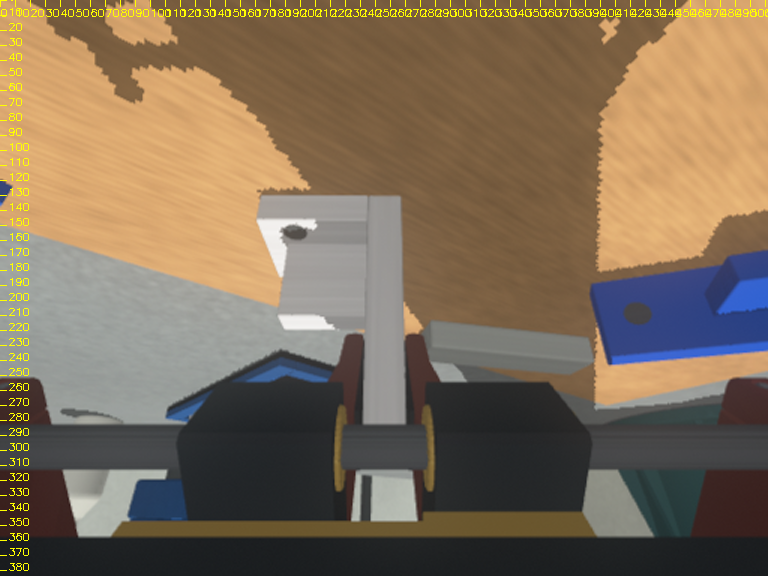

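```bash
python3 -m crank '[{"xyz":[0,0,1],"angular":[0,0,0],"hand":-0.5},{"xyz":[0,0,1],"angular":[0,0,0],"hand":-0.3},{"xyz":[0,0,1],"angular":[0,0,0],"hand":-0.2},{"xyz":[0,0,1],"angular":[0,0,0],"hand":-0.2}]';  python3 look.py w8
```

```text
t: 9.43
eef_pos: [0.5612, -0.0885, 0.0613]
ee_rot: [0.823, -0.419, -0.339, -0.18]
contact_force: [0.3, 0.2, -0.0]
width: 0.035
[ 0.5612 -0.0885  0.0613] [ 0.8228 -0.4189 -0.3393 -0.1798] [-0.496  0.879  1.254  0.326  1.733  1.946] t 9.425
```

View pics/w8.png

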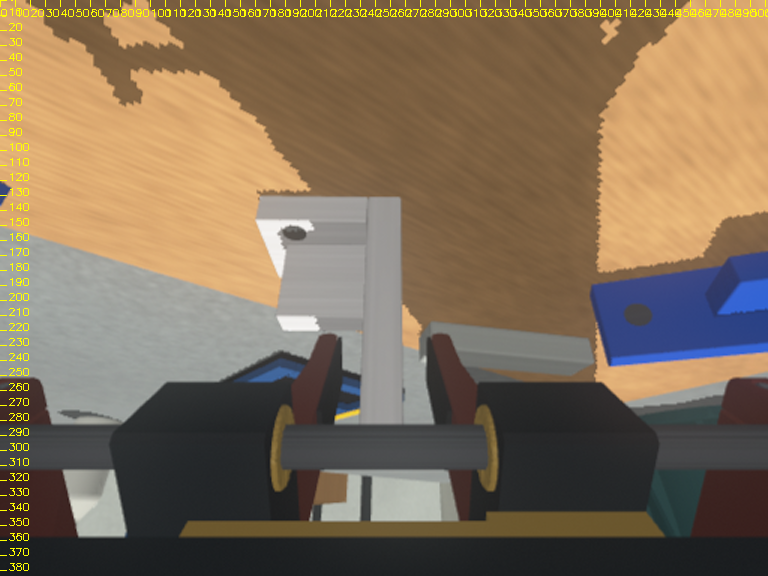

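```bash
python3 -m crank '[{"xyz":[25,-36,44],"angular":[0,0,0],"hand":-0.2},{"xyz":[50,-70,86],"angular":[0,0,0],"hand":0},{"xyz":[50,-70,125],"angular":[0,0,0],"hand":0},{"xyz":[50,-70,125],"angular":[0,0,0],"hand":0}]'
cat >> plan.py <<'E'
def toolR(daz,tilt,flip=1):
    a=np.radians(daz);t=np.radians(tilt); z=np.array([np.sin(t)*np.cos(a),np.sin(t)*np.sin(a),-np.cos(t)])
    y=flip*np.array([np.cos(a-np.pi/2),np.sin(a-np.pi/2),0]); return np.stack([np.cross(y,z),y,z],1)
E
python3 - <<'E'
from plan import *
R=toolR(215,45,-1); d=R[:,2]; tcp=np.array([.5807,-.0855,.0253]); delta(R,tcp-.16*d); print(tcp-.16*d)
E
```

```text
t: 9.98
eef_pos: [0.6129, -0.1597, 0.1894]
ee_rot: [0.824, -0.419, -0.336, -0.18]
contact_force: [1.1, 0.3, 0.7]
width: 0.0435
shift mm [ 60.5 139.1 -51. ] rot deg [-0.89  0.35 89.26]
[ 0.67337647 -0.02060723  0.13843708]
```

```bash
python3 -m crank '[{"xyz":[40,20,0],"angular":[0,0,10],"hand":0},{"xyz":[60,60,0],"angular":[0,0,20],"hand":0},{"xyz":[60,100,0],"angular":[0,0,30],"hand":0},{"xyz":[60,139,0],"angular":[0,0,40],"hand":0},{"xyz":[60,139,-20],"angular":[0,0,60],"hand":0},{"xyz":[60,139,-51],"angular":[-0.9,0.3,89.3],"hand":0},{"xyz":[60,139,-51],"angular":[-0.9,0.3,89.3],"hand":0},{"xyz":[60,139,-51],"angular":[-0.9,0.3,89.3],"hand":0},{"xyz":[60,139,-51],"angular":[-0.9,0.3,89.3],"hand":0},{"xyz":[60,139,-51],"angular":[-0.9,0.3,89.3],"hand":0}]'; python3 look.py w9
python3 - <<'E'
from plan import *
R=toolR(215,45,-1); d=R[:,2]; tcp=np.array([.5807,-.0855,.0253]); delta(R,tcp-.16*d)
E
```

```text
t: 11.22
eef_pos: [0.6699, -0.0175, 0.1345]
ee_rot: [0.879, 0.279, -0.368, 0.117]
contact_force: [-0.6, -0.8, -0.2]
width: 0.0439
[ 0.6699 -0.0175  0.1345] [ 0.8794  0.2789 -0.3677  0.1173] [ 0.079  0.97   0.835 -0.416  2.018  0.988] t 11.225
shift mm [ 3.  -2.   3.7] rot deg [ 0.31 -0.24 -0.05]
```

View pics/w9.png

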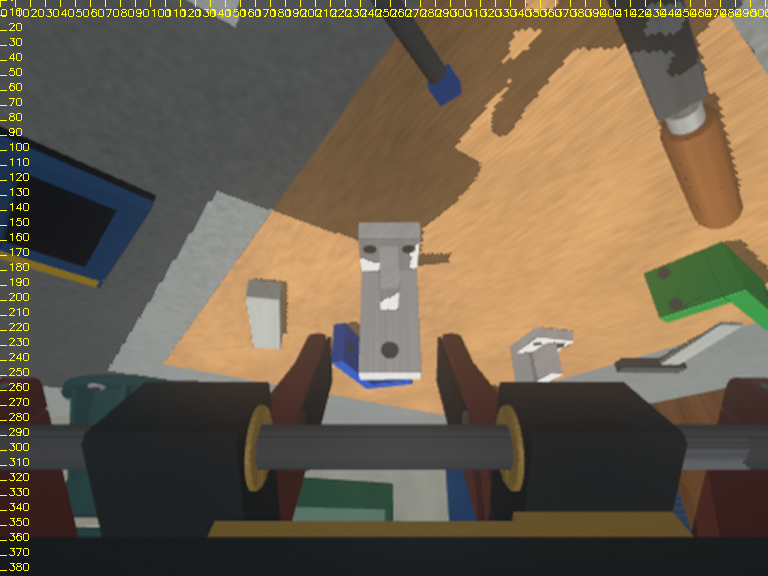

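Bracket_b stands between the fingers, with its rib centred at about (390,270). I'll refine its pose from this view.

Run:
```python
from h import *
a=cv2.imread("pics/w9_raw.png"); crop(a,225,140,70,120,5,"w9b.png")
```

```text
(no output)
```

View pics/w9b.png

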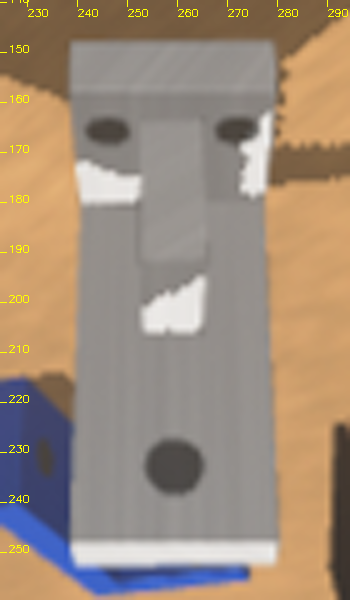

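Run:
```python
from plan import *
c=get_calibration("wrist"); T=np.load("pics/w9_T.npy"); p=mk(225,140,5)
ob=[]
for y,l in ((-w,[(70,40),(70,95),(70,542),(71,565)]),(w,[(275,40),(273,95),(278,542),(277,565)])):
    for (x,z),q in zip([(-.05,.06),(-.036,.06),(.05,.014),(.05,0)],l): ob.append(((x,y,z),p(*q)))
ob+=[((0,-.007,.05),p(140,262)),((0,.007,.05),p(207,262))]
r=fit(Ra,.05,[(c,T,ob)],[.56,-.1,.61])
az=r[2]; o=np.array([r[0],r[1],.05])
tcp=rz(az)@Ra@np.array([-.0247,0,.0253])+o
R=toolR(np.degrees(az)+180,45,-1); d=R[:,2]; print(tcp); delta(R,tcp-.05*d)
```

```text
[ 0.5583 -0.1011  0.6194] 35.49 res [[0.0, 0.4], [-0.3, -0.4], [-0.1, 0.8], [0.4, 0.2], [-0.2, 0.3], [0.7, -0.5], [0.2, 0.6], [-0.5, 0.1], [0.0, -0.4], [-0.0, -0.4]]
[ 0.57893489 -0.0864347   0.0253    ]
shift mm [-62.7 -47.3 -74.1] rot deg [ 0.31 -0.24  0.44]
```

```bash
python3 -m crank '[{"xyz":[-31,-23,-37],"angular":[0.3,-0.2,0.4],"hand":-0.2},{"xyz":[-63,-47,-74],"angular":[0.3,-0.2,0.4],"hand":-0.2},{"xyz":[-63,-47,-74],"angular":[0.3,-0.2,0.4],"hand":-0.2},{"xyz":[-63,-47,-74],"angular":[0.3,-0.2,0.4],"hand":-0.2}]'; python3 look.py w10
python3 - <<'E'
from plan import *
R=toolR(215.5,45,-1); delta(R,np.array([.5789,-.0864,.0253]))
E
```

```text
t: 11.78
eef_pos: [0.6091, -0.0674, 0.0616]
ee_rot: [0.881, 0.28, -0.364, 0.116]
contact_force: [1.0, 0.3, 0.2]
width: 0.0354
[ 0.6091 -0.0674  0.0616] [ 0.8808  0.2799 -0.3637  0.1163] [ 0.023  0.94   1.097 -0.415  1.776  1.037] t 11.775
shift mm [-31.1 -19.4 -36.8] rot deg [-0.    0.24  0.15]
```

View pics/w10.png

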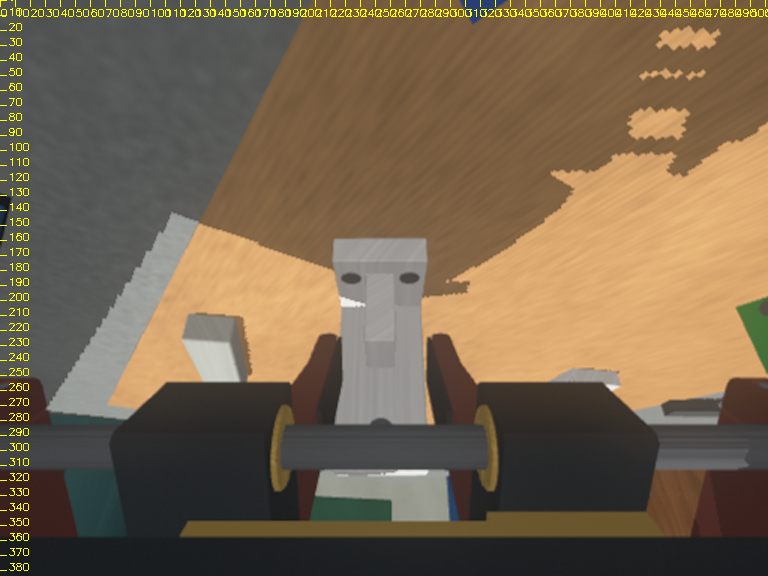

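```bash
python3 -m crank '[{"xyz":[-16,-10,-19],"angular":[0,0,0],"hand":-0.2},{"xyz":[-31,-20,-37],"angular":[0,0.2,0.1],"hand":-0.2},{"xyz":[-31,-20,-37],"angular":[0,0.2,0.1],"hand":-0.2},{"xyz":[-31,-20,-37],"angular":[0,0.2,0.1],"hand":-1},{"xyz":[-31,-20,-37],"angular":[0,0.2,0.1],"hand":-1},{"xyz":[-31,-20,-37],"angular":[0,0.2,0.1],"hand":-1}]' 40; python3 look.py w11
```

```text
t: 12.58
eef_pos: [0.5786, -0.0863, 0.0253]
ee_rot: [0.88, 0.282, -0.364, 0.117]
contact_force: [2.3, 2.0, 3.0]
width: 0.0137
[ 0.5786 -0.0863  0.0253] [ 0.8797  0.2823 -0.3643  0.117 ] [ 0.002  0.944  1.201 -0.425  1.67   1.06 ] t 12.575
```

View pics/w11.png

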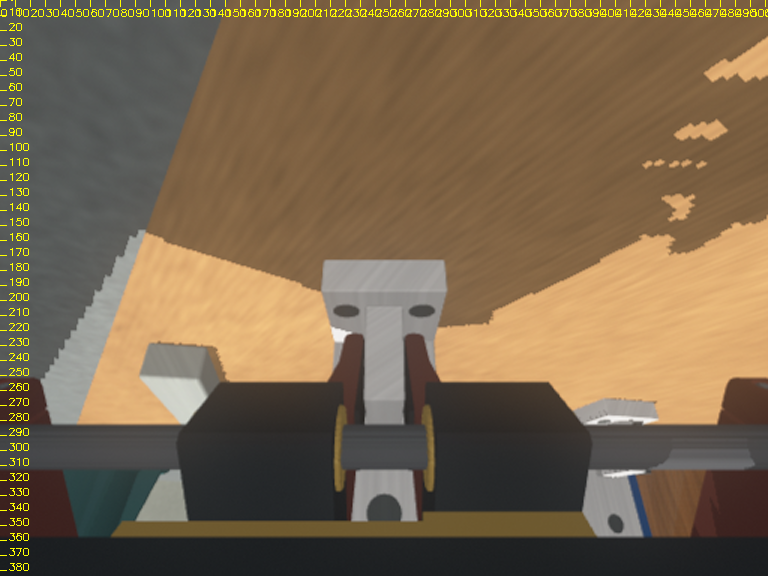

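```bash
python3 -m crank '[{"xyz":[0,0,20],"angular":[0,0,0],"hand":-1},{"xyz":[0,0,80],"angular":[0,0,0],"hand":-1},{"xyz":[0,0,140],"angular":[5.8,4.1,7],"hand":-1},{"xyz":[0,30,190],"angular":[51.8,37,63.6],"hand":-1},{"xyz":[-40,140,190],"angular":[51.8,37,63.6],"hand":-1},{"xyz":[-40,140,190],"angular":[51.8,37,63.6],"hand":-1},{"xyz":[-40,140,190],"angular":[51.8,37,63.6],"hand":-1},{"xyz":[-40,140,190],"angular":[51.8,37,63.6],"hand":-1},{"xyz":[-40,140,190],"angular":[51.8,37,63.6],"hand":-1},{"xyz":[-40,140,190],"angular":[51.8,37,63.6],"hand":-1}]'
python3 - <<'E'
from plan import *
print(get_obs()['joints'].round(3))
R=toolR(173,45,1); delta(R,np.array([.4645,.214,.18]))
E
```

```text
t: 13.88
eef_pos: [0.537, 0.0536, 0.2154]
ee_rot: [0.454, 0.805, -0.347, -0.162]
contact_force: [-0.4, 0.3, -3.3]
width: 0.0137
[ 0.184  0.722  1.161 -0.332  1.974 -0.377]
shift mm [-72.5 160.4 -35.4] rot deg [61.37 15.62 28.84]
```

```bash
python3 -m crank '[{"xyz":[-72,160,-10],"angular":[61.4,15.6,28.8],"hand":-1},{"xyz":[-72,160,-10],"angular":[61.4,15.6,28.8],"hand":-1},{"xyz":[-72,160,-10],"angular":[61.4,15.6,28.8],"hand":-1},{"xyz":[-72,160,-10],"angular":[61.4,15.6,28.8],"hand":-1},{"xyz":[-72,160,-35],"angular":[61.4,15.6,28.8],"hand":-1},{"xyz":[-72,160,-35],"angular":[61.4,15.6,28.8],"hand":-1},{"xyz":[-72,160,-35],"angular":[61.4,15.6,28.8],"hand":-1},{"xyz":[-72,160,-35],"angular":[61.4,15.6,28.8],"hand":-1},{"xyz":[-72,160,-35],"angular":[61.4,15.6,28.8],"hand":-1}]'; python3 look.py w12
```

```text
t: 15.0
eef_pos: [0.4653, 0.2135, 0.1801]
ee_rot: [0.06, 0.922, 0.022, -0.382]
contact_force: [-1.5, 0.5, -2.5]
width: 0.0138
[0.4653 0.2135 0.1801] [ 0.06    0.9221  0.0217 -0.3816] [ 0.15   0.715  1.273  0.203  1.913 -1.299] t 15.0
```

View pics/w12.png

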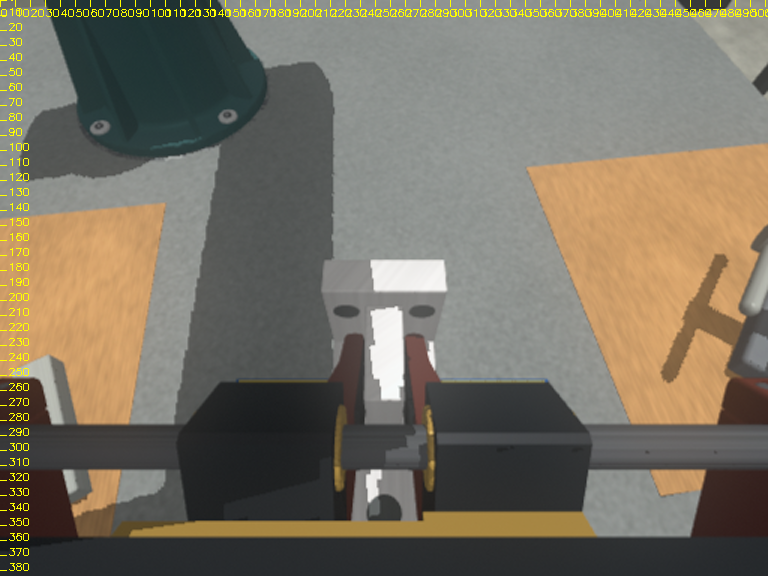

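The gripper hides the tray in this view, so I'll refine the tray pose from the earlier w2 picture, where it shows at screen (480-740, 25-135).

Run:
```python
from h import *
a=cv2.imread("pics/w2_raw.png"); crop(a,312,0,186,95,4.3,"w2t.png")
```

```text
(no output)
```

View pics/w2t.png

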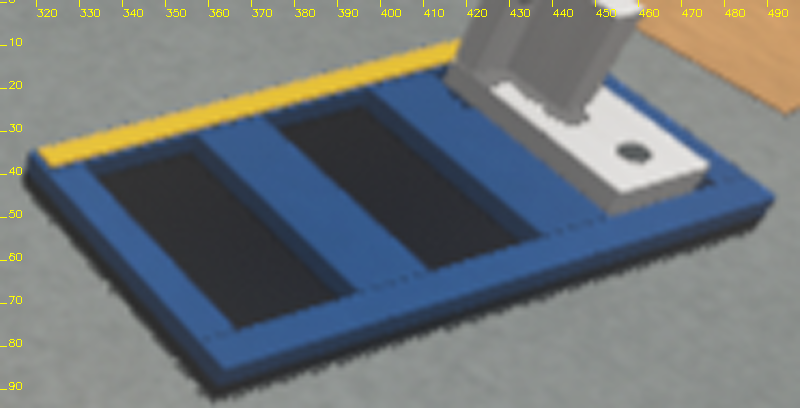

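Run:
```python
from plan import *
c=get_calibration("wrist"); T=np.load("pics/w2_T.npy"); p=mk(312,0,4.3)
ob=[((-.07,-.1275,.013),p(33,152)),((.07,-.1275,.013),p(220,368)),((.07,.1275,.013),p(772,198)),((.054,-.1115,.013),p(235,332)),((.054,-.0585,.013),p(358,290)),((.054,-.0265,.013),p(430,270)),((.054,.0265,.013),p(540,235)),((-.054,-.1115,.013),p(88,168)),((-.054,-.0585,.013),p(197,140)),((-.054,-.0265,.013),p(268,118)),((-.054,.0265,.013),p(372,88))]
fit(np.eye(3),0,[(c,T,ob)],[.489,.211,-.12])
ct=get_calibration("top"); q=mk(160,190,10)
ot=[((.07,.1275,.013),q(125,140)),((.07,-.1275,.013),q(752,212)),((-.07,-.1275,.013),q(710,555)),((-.07,.1275,.013),q(75,480)),((.054,-.0265,.013),q(495,222)),((.054,.0265,.013),q(365,210)),((.054,-.0585,.013),q(575,238)),((.054,-.1115,.013),q(707,250))]
fit(np.eye(3),0,[(ct,None,ot)],[.489,.211,-.12])
```

```text
[ 0.4876  0.2152 -0.1347] -7.72 res [[-1.1, -0.3], [0.7, 0.3], [1.7, 0.2], [0.2, -0.6], [0.2, 0.6], [0.0, 0.3], [1.0, 0.5], [-1.1, -1.1], [-0.0, -1.5], [-1.1, -0.4], [-0.5, 0.1]]
[ 0.4882  0.2118 -0.1234] -7.07 res [[-0.1, 0.0], [0.1, 0.0], [-0.2, 0.4], [-0.5, 0.5], [0.3, 0.1], [0.2, -0.2], [0.2, -0.6], [0.1, -0.3]]
```

Run:
```python
from h import *
a=cv2.imread("pics/w1_raw.png"); crop(a,352,0,160,80,5,"w1t.png")
a=camera("scene"); crop(a,280,160,100,60,8,"s_tray.png")
```

```text
(no output)
```

View pics/s_tray.png

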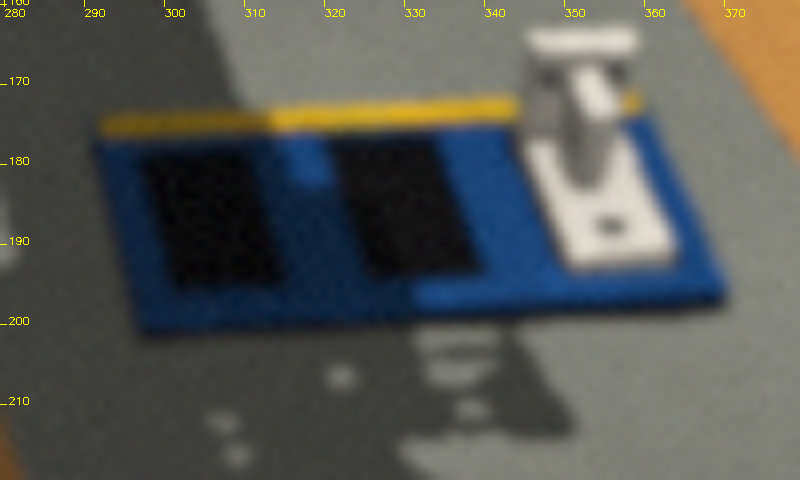

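View pics/w1t.png

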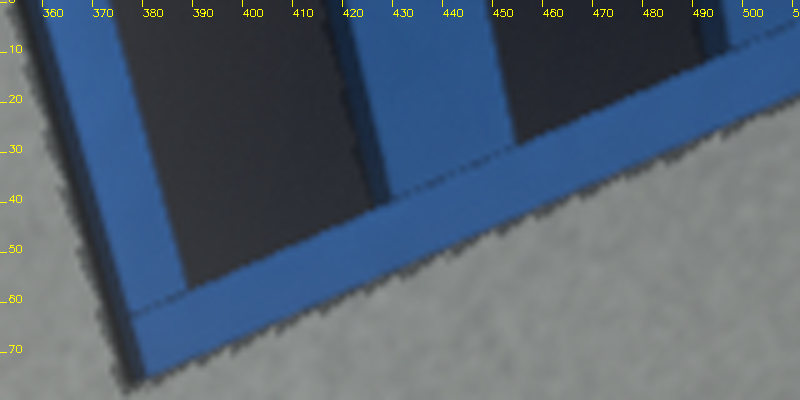

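Run:
```python
from plan import *
c=get_calibration("wrist"); T1=np.load("pics/w1_T.npy"); p=mk(352,0,5)
o1=[((.07,-.1275,.013),p(147,380)),((.054,-.1115,.013),p(187,290)),((.054,-.0585,.013),p(392,200)),((.054,-.0265,.013),p(517,145)),((.054,.0265,.013),p(732,48))]
fit(np.eye(3),0,[(c,T1,o1)],[.489,.211,-.12])
cs=get_calibration("scene"); q=mk(280,160,8)
os_=[((.07,.1275,.013),q(727,293)),((.07,-.1275,.013),q(138,325)),((-.07,-.1275,.013),q(97,115)),((-.07,.1275,.013),q(642,96)),((.054,-.0265,.013),q(372,277)),((.054,.0265,.013),q(485,271))]
fit(np.eye(3),0,[(cs,None,os_)],[.489,.211,-.12])
```

```text
[ 0.4874  0.215  -0.1243] -7.12 res [[0.2, -0.3], [0.6, 0.1], [-0.1, 0.0], [-0.1, -0.2], [-0.6, 0.2]]
[ 0.4891  0.2168 -0.1408] -8.07 res [[0.6, -0.4], [-0.1, -1.1], [-0.7, 0.2], [0.2, -0.2], [-0.7, 0.5], [0.5, 0.6]]
```

```bash
cat >> plan.py <<'E'
def grip_rib(q,p,o):
    """bracket pose in tool for rib grasp while standing: q,p = ee at grasp, o = bracket origin xyz measured"""
    R=Ro.from_quat(q).as_matrix(); x=np.array([0,0,1.]); y=R[:,1]-x*R[2,1]; y/=np.linalg.norm(y); z=np.cross(x,y)
    if z@ (R[:,2])>0: y=-y; z=-z
    RB=np.stack([x,y,z],1); o=o+ y*((p-o)@y)   # closing centres the rib
    print('bracket az',np.degrees(np.arctan2(z[1],z[0])).round(2),'o',o.round(4))
    return R.T@RB, R.T@(o-p)
E
python3 - <<'E'
from plan import *
Rtb,ptb=grip_rib([0.8797,0.2823,-0.3643,0.117],np.array([.5786,-.0863,.0253]),np.array([.5583,-.1011,.05]))
np.savez('gb.npz',R=Rtb,p=ptb)
RB=rz(np.radians(-7.3)); Rf=RB@Rtb.T
for z in (.03,.005): delta(Rf,np.array([.4876,.2148,z])-Rf@ptb)
print(Rf[:,2])
E
```

```text
bracket az 35.59 o [ 0.5582 -0.1009  0.05  ]
shift mm [  -2.1    4.1 -124.9] rot deg [ 0.31  0.03 -0.05]
shift mm [  -2.1    4.1 -149.9] rot deg [ 0.31  0.03 -0.05]
[-0.70143687  0.0899745  -0.70702964]
```

```bash
python3 -m crank '[{"xyz":[-2,4,-50],"angular":[0.3,0,0],"hand":-1},{"xyz":[-2,4,-100],"angular":[0.3,0,0],"hand":-1},{"xyz":[-2,4,-125],"angular":[0.3,0,0],"hand":-1},{"xyz":[-2,4,-125],"angular":[0.3,0,0],"hand":-1},{"xyz":[-2,4,-125],"angular":[0.3,0,0],"hand":-1},{"xyz":[-2,4,-125],"angular":[0.3,0,0],"hand":-1}]'; python3 look.py w13
python3 - <<'E'
from h import *
a=camera("scene"); crop(a,280,140,100,75,8,"s13.png")
a=camera("top"); crop(a,155,180,90,65,8,"t13.png")
E
```

```text
t: 15.85
eef_pos: [0.4644, 0.2177, 0.0561]
ee_rot: [0.058, 0.922, 0.025, -0.381]
contact_force: [0.8, 0.2, -2.4]
width: 0.0136
[0.4644 0.2177 0.0561] [ 0.0584  0.9224  0.025  -0.381 ] [ 0.154  0.855  1.33   0.2    1.717 -1.341] t 15.85
```

View pics/s13.png

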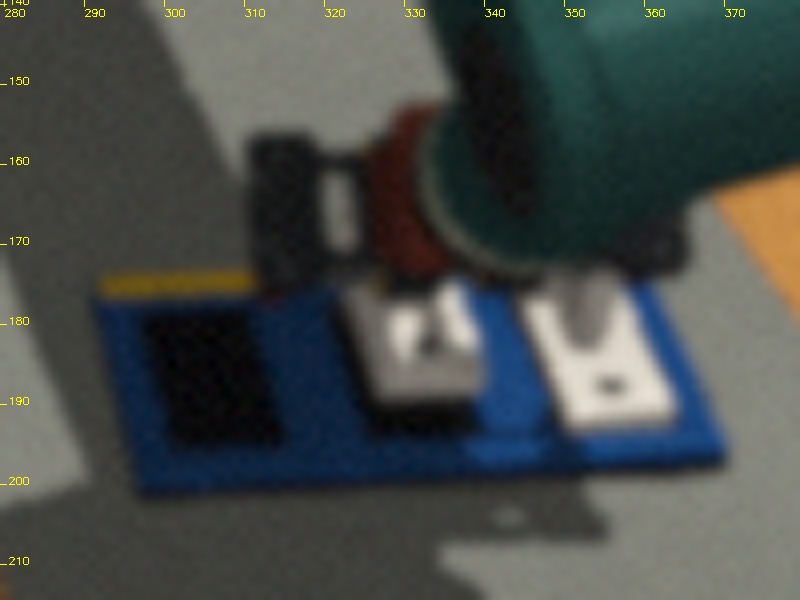

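View pics/t13.png

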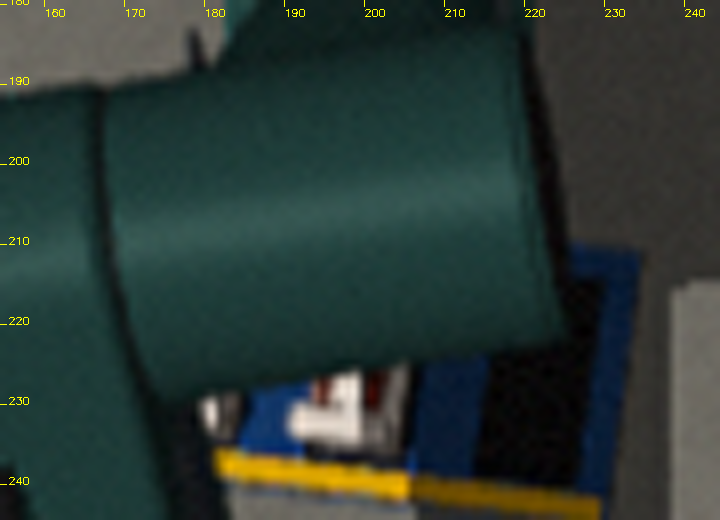

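View pics/w13.png

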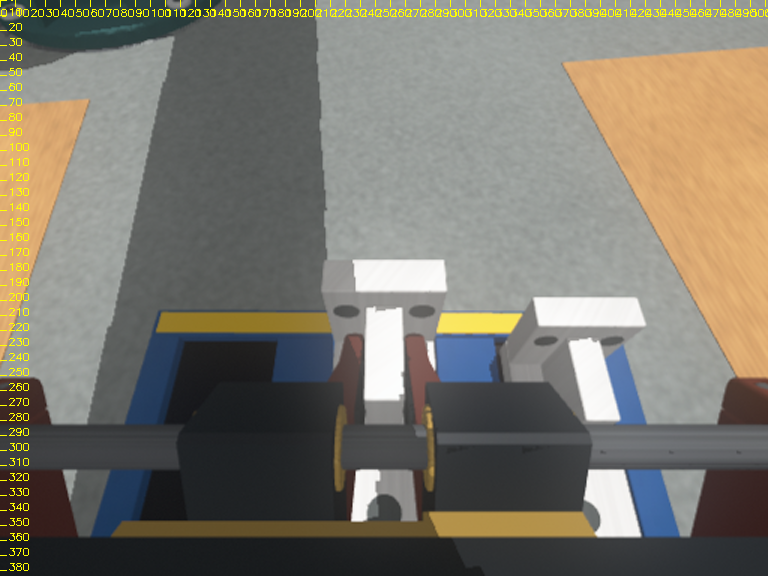

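The lowered view shows the stripe end of the tray and the sample's short leg, which gives a near measurement. I'll enlarge it.

Run:
```python
from h import *
a=cv2.imread("pics/w13_raw.png"); crop(a,70,195,130,75,6,"w13l.png"); crop(a,280,185,170,70,4.7,"w13r.png")
```

```text
(no output)
```

View pics/w13l.png

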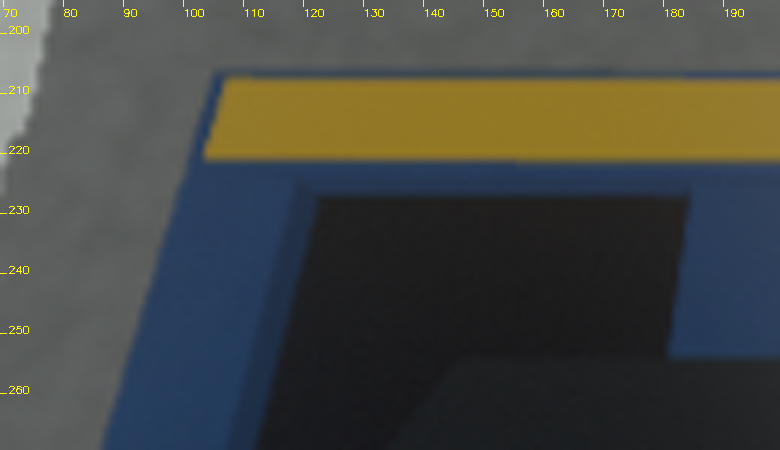

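View pics/w13r.png

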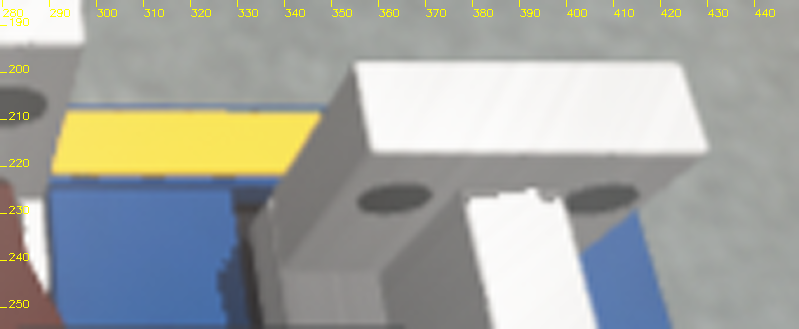

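Run:
```python
from plan import *
c=get_calibration("wrist"); T=np.load("pics/w13_T.npy"); p=mk(70,195,6); r=mk(280,185,4.7)
o=[((-.07,-.1275,.013),p(217,72)),((-.054,-.1115,.005),p(318,196)),((-.054,-.1115,.013),p(296,182)),((-.054,-.0585,.013),p(691,187))]
x=fit(np.eye(3),0,[(c,T,o)],[.489,.213,-.12])
# stripe far edge line points -> world at z=.013
for u,v in (p(217,72),p(700,74),r(80,104),r(320,106)): print(px(c,u,v,.013,T).round(4))
T1=np.load("pics/w1_T.npy"); q=mk(352,0,5)
o1=[((.07,-.1275,.013),q(147,380)),((.054,-.1115,.013),q(187,290)),((.054,-.0585,.013),q(392,200)),((.054,-.0265,.013),q(517,145)),((.054,.0265,.013),q(732,48))]
x=fit(np.eye(3),0,[(c,T,o),(c,T1,o1)],[.489,.213,-.12])
# sample
os_=[((-.05,-w,.06),r(355,62)),((-.05,w,.06),r(682,62)),((-.036,w,.06),r(708,152)),((-.036,-w,.06),r(372,153))]
fit(np.eye(3),.005,[(c,T,os_)],[.499,.297,-.12])
# current bracket
g=np.load('gb.npz'); ob=get_obs(); E=Ro.from_quat(ob['ee_rot']).as_matrix(); RB=E@g['R']; pb=E@g['p']+ob['eef_pos']; print('brk',pb.round(4),np.degrees(np.arctan2(RB[1,0],RB[0,0])).round(2),RB[2,2])
```

```text
[ 0.4905  0.2129 -0.15  ] -8.6 res [[-0.4, -0.2], [0.7, 0.9], [0.3, -0.6], [-0.5, 0.0]]
[0.4025 0.0977 0.013 ]
[0.4113 0.1648 0.013 ]
[0.4227 0.257  0.013 ]
[0.4285 0.2995 0.013 ]
[ 0.4876  0.2148 -0.123 ] -7.05 res [[-0.9, 0.1], [0.8, 0.7], [0.5, -0.8], [-0.2, -1.8], [0.3, 0.0], [0.6, 0.5], [-0.0, 0.3], [-0.0, 0.1], [-0.6, 0.4]]
[ 0.4988  0.2997 -0.1257] -7.2 res [[-0.4, -0.2], [-0.3, -0.2], [0.8, 0.3], [-0.0, 0.1]]
brk [0.4884 0.2144 0.0304] -7.28 0.9999986592836151
```

Four estimates agree on the tray at about (0.488,0.215) with yaw -7.25°, and bracket_b is within 1 mm of the pocket 2 axis. Lowering it now.

```bash
python3 -m crank '[{"xyz":[0,0,-10],"angular":[0,0,0],"hand":-1},{"xyz":[0,0,-18],"angular":[0,0,0],"hand":-1},{"xyz":[0,0,-21],"angular":[0,0,0],"hand":-1},{"xyz":[0,0,-22],"angular":[0,0,0],"hand":-1},{"xyz":[0,0,-22],"angular":[0,0,0],"hand":-1}]';python3 -m crank '[{"xyz":[0,0,-1],"angular":[0,0,0],"hand":-1},{"xyz":[0,0,-2],"angular":[0,0,0],"hand":-1},{"xyz":[0,0,-2],"angular":[0,0,0],"hand":-1}]'
```

```text
t: 16.62
eef_pos: [0.4632, 0.2174, 0.0325]
ee_rot: [0.059, 0.922, 0.025, -0.382]
contact_force: [-1.0, -0.3, -2.4]
width: 0.014
t: 17.0
eef_pos: [0.4633, 0.2175, 0.0306]
ee_rot: [0.059, 0.922, 0.025, -0.382]
contact_force: [0.7, -0.7, -3.8]
width: 0.0137
```

```bash
python3 -m crank '[{"xyz":[0,0,-0.7],"angular":[0,0,0],"hand":-1},{"xyz":[0,0,-1],"angular":[0,0,0],"hand":-1}]';python3 -m crank '[{"xyz":[0,0,-0.7],"angular":[0,0,0],"hand":-1},{"xyz":[0,0,-0.7],"angular":[0,0,0],"hand":-1}]'
```

```text
t: 17.25
eef_pos: [0.4633, 0.2175, 0.0295]
ee_rot: [0.059, 0.922, 0.025, -0.382]
contact_force: [0.3, 0.6, -2.9]
width: 0.0136
t: 17.5
eef_pos: [0.4632, 0.2174, 0.0288]
ee_rot: [0.059, 0.922, 0.025, -0.382]
contact_force: [0.7, 0.1, -2.9]
width: 0.0135
```

```bash
python3 -m crank '[{"xyz":[0,0,-0.7],"angular":[0,0,0],"hand":-1},{"xyz":[0,0,-1],"angular":[0,0,0],"hand":-1}]';python3 -m crank '[{"xyz":[0,0,-0.7],"angular":[0,0,0],"hand":-1},{"xyz":[0,0,-1],"angular":[0,0,0],"hand":-1}]'
```

```text
t: 17.75
eef_pos: [0.4633, 0.2175, 0.028]
ee_rot: [0.059, 0.922, 0.025, -0.382]
contact_force: [1.2, 0.1, -1.3]
width: 0.0135
t: 18.0
eef_pos: [0.4633, 0.2175, 0.028]
ee_rot: [0.058, 0.922, 0.025, -0.383]
contact_force: [0.1, -0.2, 6.9]
width: 0.0135
```

```bash
python3 -m crank '[{"xyz":[0,0,1],"angular":[0,0,0],"hand":-0.7},{"xyz":[0,0,1],"angular":[0,0,0],"hand":-0.45},{"xyz":[0,0,1],"angular":[0,0,0],"hand":-0.3},{"xyz":[0,0,1],"angular":[0,0,0],"hand":-0.3}]'; python3 look.py w14
```

```text
t: 18.5
eef_pos: [0.4632, 0.2174, 0.0278]
ee_rot: [0.059, 0.922, 0.025, -0.382]
contact_force: [-0.3, -0.1, 0.1]
width: 0.0307
[0.4632 0.2174 0.0278] [ 0.0586  0.9218  0.0247 -0.3824] [ 0.154  0.891  1.336  0.199  1.679 -1.348] t 18.5
```

View pics/w14.png

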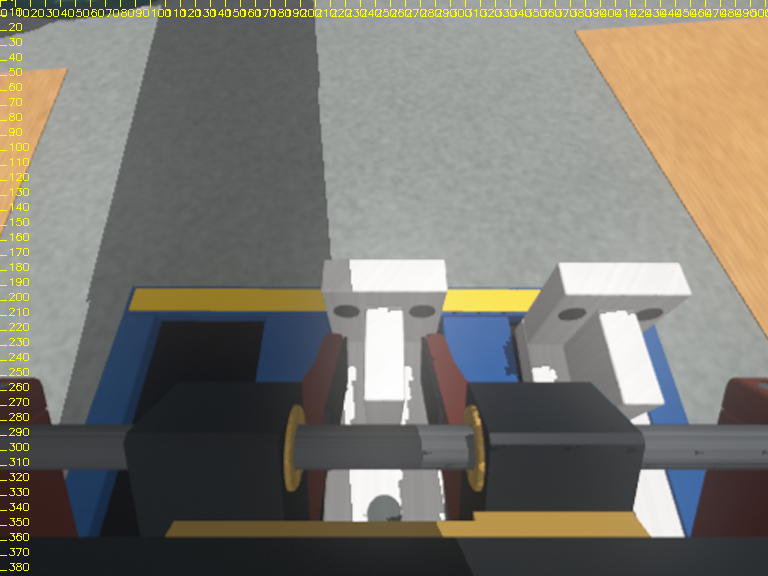

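```bash
python3 -m crank '[{"xyz":[35,-5,36],"angular":[0,0,0],"hand":-0.3},{"xyz":[77,-10,78],"angular":[0,0,0],"hand":-0.3},{"xyz":[80,-30,140],"angular":[0,0,0],"hand":0},{"xyz":[80,-60,180],"angular":[0,0,0],"hand":0},{"xyz":[80,-60,180],"angular":[0,0,0],"hand":0}]'
python3 - <<'E'
from plan import *
a=camera("scene"); crop(a,280,140,100,75,8,"s15.png")
R=toolR(201.3,45,1); d=R[:,2]; delta(R,np.array([.5311,-.3384,.0253])-.16*d); print(get_obs()['joints'].round(2))
E
```

```text
t: 19.18
eef_pos: [0.5452, 0.1558, 0.2111]
ee_rot: [0.059, 0.923, 0.025, -0.379]
contact_force: [0.0, 0.6, -0.3]
width: 0.0438
shift mm [  92.3 -454.2  -70.6] rot deg [-0.1   0.14 28.67]
[ 0.07  0.78  1.06  0.16  2.07 -1.36]
```

View pics/s15.png

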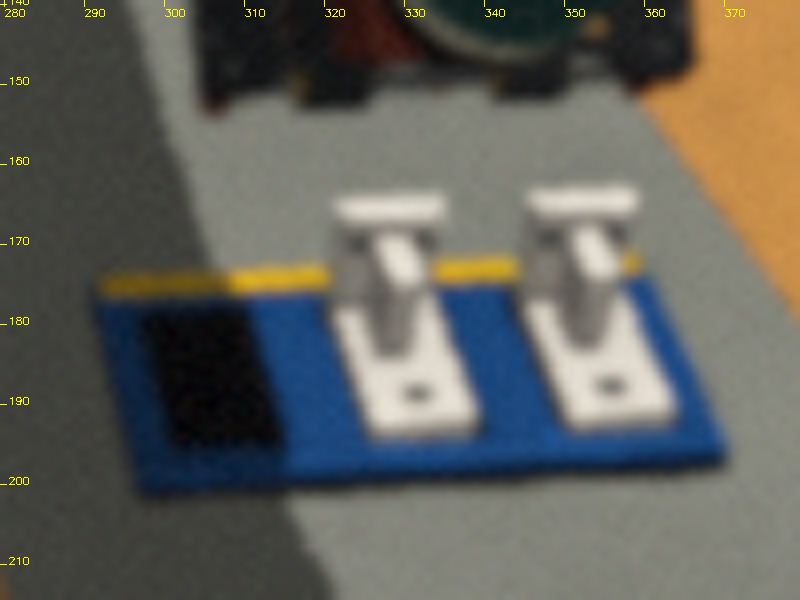

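Bracket_b sits in pocket 2 the same way as the sample beside it. Next is bracket_a.

```bash
python3 -m crank '[{"xyz":[92,-454,0],"angular":[0,0,28.7],"hand":0},{"xyz":[92,-454,0],"angular":[0,0,28.7],"hand":0},{"xyz":[92,-454,0],"angular":[0,0,28.7],"hand":0},{"xyz":[92,-454,0],"angular":[0,0,28.7],"hand":0},{"xyz":[92,-454,0],"angular":[0,0,28.7],"hand":0},{"xyz":[92,-454,0],"angular":[0,0,28.7],"hand":0},{"xyz":[92,-454,-70],"angular":[0,0,28.7],"hand":0},{"xyz":[92,-454,-70],"angular":[0,0,28.7],"hand":0},{"xyz":[92,-454,-70],"angular":[0,0,28.7],"hand":0},{"xyz":[92,-454,-70],"angular":[0,0,28.7],"hand":0}]'; python3 look.py w16
```

```text
t: 20.48
eef_pos: [0.6349, -0.2952, 0.1367]
ee_rot: [-0.172, 0.907, -0.07, -0.377]
contact_force: [0.7, 0.4, 0.1]
width: 0.0439
[ 0.6349 -0.2952  0.1367] [-0.1724  0.9072 -0.0701 -0.3774] [-0.295  0.977  0.811 -0.496  1.974 -2.29 ] t 20.475
```

View pics/w16.png

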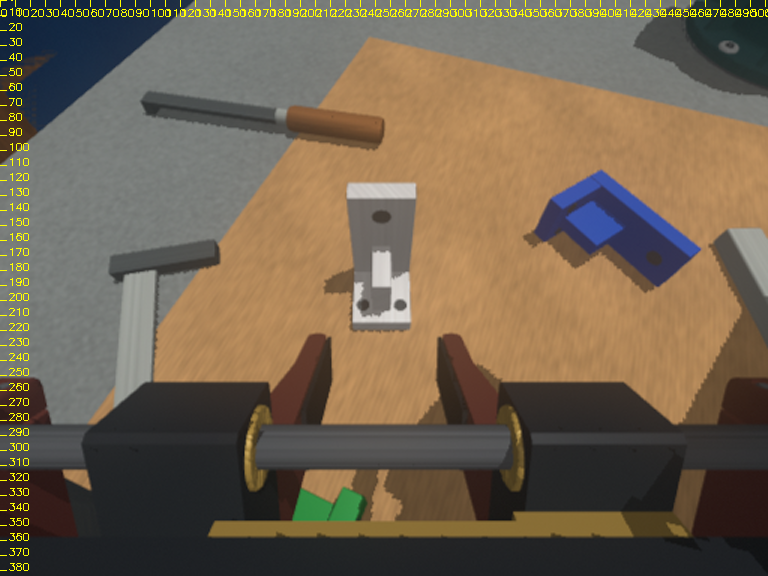

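Run:
```python
from h import *
a=cv2.imread("pics/w16_raw.png"); crop(a,222,115,65,110,5.4,"w16b.png")
```

```text
(no output)
```

View pics/w16b.png

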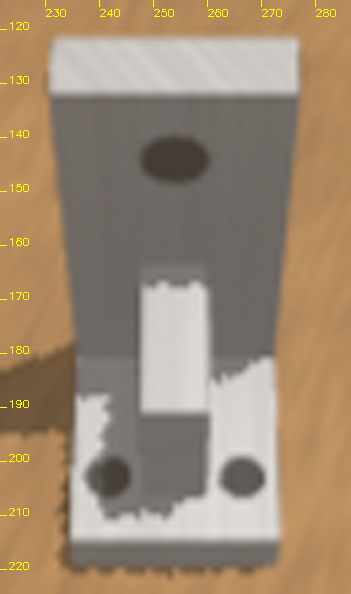

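Run:
```python
from plan import *
c=get_calibration("wrist"); T=np.load("pics/w16_T.npy"); p=mk(222,115,5.4)
ob=[]
for y,l in ((w,[(53,38),(49,95),(70,540),(71,568)]),(-w,[(298,38),(298,95),(279,540),(276,568)])):
    for (x,z),q in zip([(.05,0),(.05,.014),(-.036,.06),(-.05,.06)],l): ob.append(((x,y,z),p(*q)))
ob+=[((0,.007,.05),p(141,412)),((0,-.007,.05),p(209,412))]
r=fit(Ra,.05,[(c,T,ob)],[.5075,-.3476,.37])
az=r[2]; o=np.array([r[0],r[1],.05])
tcp=rz(az)@Ra@np.array([-.0247,0,.0253])+o
R=toolR(np.degrees(az)+180,45,1); d=R[:,2]; print(tcp); delta(R,tcp-.05*d)
```

```text
[ 0.5072 -0.3476  0.3727] 21.35 res [[-0.3, -0.3], [-0.3, -0.1], [-0.3, -0.0], [0.3, -0.0], [0.0, -0.2], [0.5, 0.0], [0.3, 0.1], [0.2, 0.1], [-0.5, 0.1], [0.2, 0.2]]
[ 0.53072286 -0.33834515  0.0253    ]
shift mm [-71.9 -30.6 -77.1] rot deg [-0.06 -0.1  -0.14]
```

```bash
python3 -m crank '[{"xyz":[-36,-15,-39],"angular":[0,0,-0.1],"hand":-0.2},{"xyz":[-72,-31,-77],"angular":[0,0,-0.1],"hand":-0.2},{"xyz":[-72,-31,-77],"angular":[0,0,-0.1],"hand":-0.2},{"xyz":[-72,-31,-77],"angular":[0,0,-0.1],"hand":-0.2}]'; python3 look.py w17
python3 - <<'E'
from plan import *
R=toolR(201.35,45,1); delta(R,np.array([.5307,-.3383,.0253]))
E
```

```text
t: 21.02
eef_pos: [0.5649, -0.3267, 0.0625]
ee_rot: [-0.171, 0.908, -0.071, -0.375]
contact_force: [0.3, 0.5, 1.3]
width: 0.0358
[ 0.5649 -0.3267  0.0625] [-0.1714  0.9081 -0.0714 -0.3755] [-0.354  0.957  1.054 -0.498  1.747 -2.228] t 21.025
shift mm [-34.9 -11.4 -37.4] rot deg [ 0.06  0.15 -0.06]
```

View pics/w17.png

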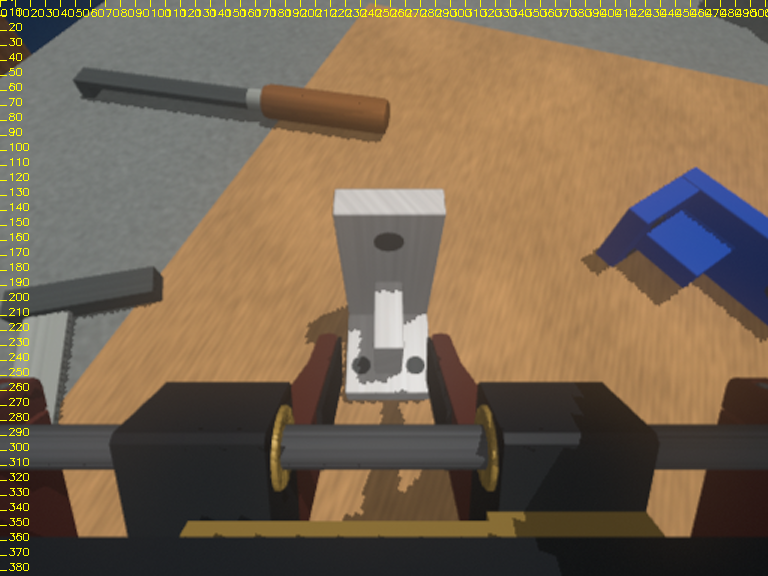

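```bash
python3 -m crank '[{"xyz":[-18,-6,-19],"angular":[0,0,0],"hand":-0.2},{"xyz":[-35,-11,-37],"angular":[0,0.1,0],"hand":-0.2},{"xyz":[-35,-11,-37],"angular":[0,0.1,0],"hand":-0.2},{"xyz":[-35,-11,-37],"angular":[0,0.1,0],"hand":-1},{"xyz":[-35,-11,-37],"angular":[0,0.1,0],"hand":-1},{"xyz":[-35,-11,-37],"angular":[0,0.1,0],"hand":-1}]' 40; python3 look.py w18
```

```text
t: 21.82
eef_pos: [0.5296, -0.3386, 0.0247]
ee_rot: [-0.171, 0.908, -0.071, -0.376]
contact_force: [2.1, 1.5, 3.8]
width: 0.0141
[ 0.5296 -0.3386  0.0247] [-0.171   0.9077 -0.071  -0.3764] [-0.383  0.964  1.153 -0.508  1.644 -2.199] t 21.825
```

View pics/w18.png

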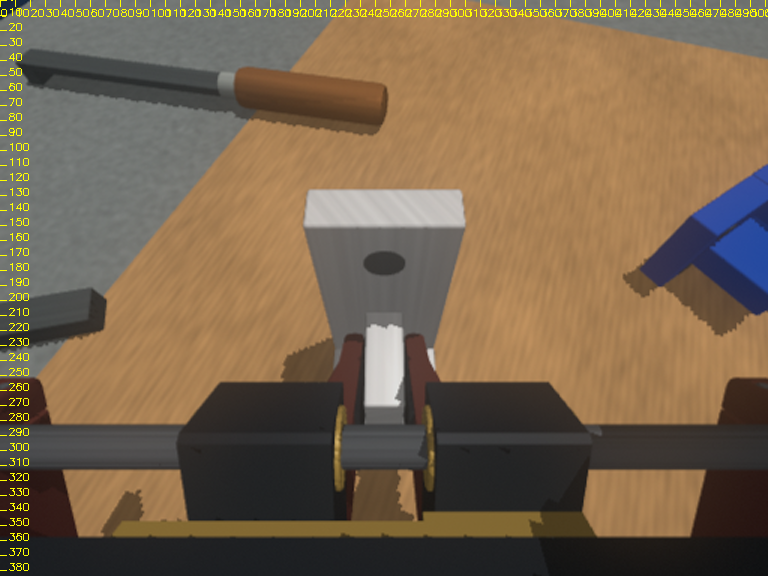

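```bash
python3 -m crank '[{"xyz":[0,0,20],"angular":[0,0,0],"hand":-1},{"xyz":[0,0,80],"angular":[0,0,0],"hand":-1},{"xyz":[0,0,140],"angular":[-6,-2.3,-6.4],"hand":-1},{"xyz":[0,30,190],"angular":[-59.3,-23.2,-63.6],"hand":-1},{"xyz":[0,220,190],"angular":[-59.3,-23.2,-63.6],"hand":-1},{"xyz":[0,220,190],"angular":[-59.3,-23.2,-63.6],"hand":-1},{"xyz":[0,220,190],"angular":[-59.3,-23.2,-63.6],"hand":-1},{"xyz":[0,220,190],"angular":[-59.3,-23.2,-63.6],"hand":-1},{"xyz":[0,220,190],"angular":[-59.3,-23.2,-63.6],"hand":-1},{"xyz":[0,220,190],"angular":[-59.3,-23.2,-63.6],"hand":-1}]'
python3 - <<'E'
from plan import *
print(get_obs()['joints'].round(3))
Rtb,ptb=grip_rib([-0.171,0.9077,-0.071,-0.3764],np.array([.5296,-.3386,.0247]),np.array([.5072,-.3476,.05]))
np.savez('ga.npz',R=Rtb,p=ptb)
RB=rz(np.radians(-7.25)); Rf=RB@Rtb.T
delta(Rf,np.array([.4773,.1307,.155])-Rf@ptb)
E
```

```text
t: 23.12
eef_pos: [0.5282, -0.1183, 0.2148]
ee_rot: [0.485, 0.787, -0.305, -0.231]
contact_force: [-0.5, 0.5, -1.9]
width: 0.0138
[-0.115  0.714  1.178 -0.363  1.948 -0.593]
bracket az 21.34 o [ 0.5071 -0.3474  0.05  ]
shift mm [-76.  252.2 -35.6] rot deg [-71.2   -8.71 -92.4 ]
```

```bash
python3 -m crank '[{"xyz":[-76,252,0],"angular":[-71.2,-8.7,-92.4],"hand":-1},{"xyz":[-76,252,0],"angular":[-71.2,-8.7,-92.4],"hand":-1},{"xyz":[-76,252,0],"angular":[-71.2,-8.7,-92.4],"hand":-1},{"xyz":[-76,252,0],"angular":[-71.2,-8.7,-92.4],"hand":-1},{"xyz":[-76,252,0],"angular":[-71.2,-8.7,-92.4],"hand":-1},{"xyz":[-76,252,0],"angular":[-71.2,-8.7,-92.4],"hand":-1},{"xyz":[-76,252,0],"angular":[-71.2,-8.7,-92.4],"hand":-1},{"xyz":[-76,252,0],"angular":[-71.2,-8.7,-92.4],"hand":-1},{"xyz":[-76,252,0],"angular":[-71.2,-8.7,-92.4],"hand":-1},{"xyz":[-76,252,0],"angular":[-71.2,-8.7,-92.4],"hand":-1}]'
python3 - <<'E'
from plan import *
print(get_obs()['joints'].round(3))
g=np.load('ga.npz');Rf=rz(np.radians(-7.25))@g['R'].T
delta(Rf,np.array([.4773,.1307,.06])-Rf@g['p'])
E
```

```text
t: 24.38
eef_pos: [0.4524, 0.1329, 0.2145]
ee_rot: [0.92, 0.021, -0.389, -0.046]
contact_force: [-0.2, -0.7, -2.1]
width: 0.014
[0.052 0.659 1.308 0.115 1.972 1.577]
shift mm [  -0.2    1.  -130.3] rot deg [-5.84 -0.57 -7.48]
```

```bash
python3 -m crank '[{"xyz":[0,1,-30],"angular":[-5.8,-0.6,-7.5],"hand":-1},{"xyz":[0,1,-90],"angular":[-5.8,-0.6,-7.5],"hand":-1},{"xyz":[0,1,-130],"angular":[-5.8,-0.6,-7.5],"hand":-1},{"xyz":[0,1,-130],"angular":[-5.8,-0.6,-7.5],"hand":-1},{"xyz":[0,1,-130],"angular":[-5.8,-0.6,-7.5],"hand":-1}]'
python3 - <<'E'
from plan import *
g=np.load('ga.npz');Rf=rz(np.radians(-7.25))@g['R'].T
delta(Rf,np.array([.4773,.1307,.03])-Rf@g['p'])
E
```

```text
t: 25.0
eef_pos: [0.453, 0.1344, 0.0854]
ee_rot: [0.922, -0.055, -0.381, -0.026]
contact_force: [0.4, 0.3, -2.6]
width: 0.0136
shift mm [ -0.8  -0.5 -31.3] rot deg [-0.29  0.03 -0.26]
```

```bash
python3 -m crank '[{"xyz":[-0.8,-0.5,-20],"angular":[-0.3,0,-0.3],"hand":-1},{"xyz":[-0.8,-0.5,-31],"angular":[-0.3,0,-0.3],"hand":-1},{"xyz":[-0.8,-0.5,-31],"angular":[-0.3,0,-0.3],"hand":-1},{"xyz":[-0.8,-0.5,-31],"angular":[-0.3,0,-0.3],"hand":-1}]'; python3 look.py w20
python3 - <<'E'
from plan import *
g=np.load('ga.npz');Rf=rz(np.radians(-7.25))@g['R'].T
delta(Rf,np.array([.4773,.1307,.005])-Rf@g['p'])
a=camera("scene"); crop(a,280,140,100,75,8,"s20.png")
E
```

```text
t: 25.5
eef_pos: [0.4515, 0.134, 0.053]
ee_rot: [0.922, -0.059, -0.382, -0.024]
contact_force: [-0.1, 0.2, -2.7]
width: 0.0138
[0.4515 0.134  0.053 ] [ 0.922  -0.059  -0.3819 -0.0242] [0.043 0.83  1.407 0.121 1.682 1.706] t 25.5
shift mm [  0.6  -0.1 -24. ] rot deg [ 0.02 -0.03  0.05]
```

View pics/w20.png

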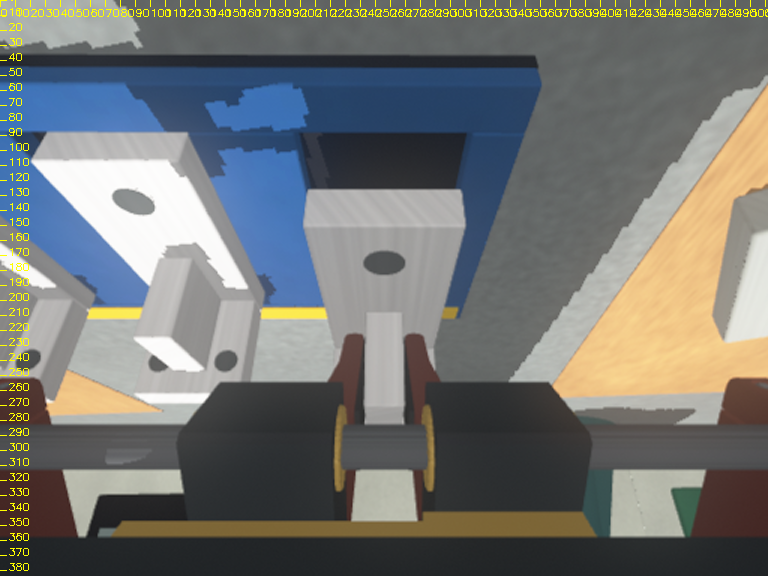

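View pics/s20.png

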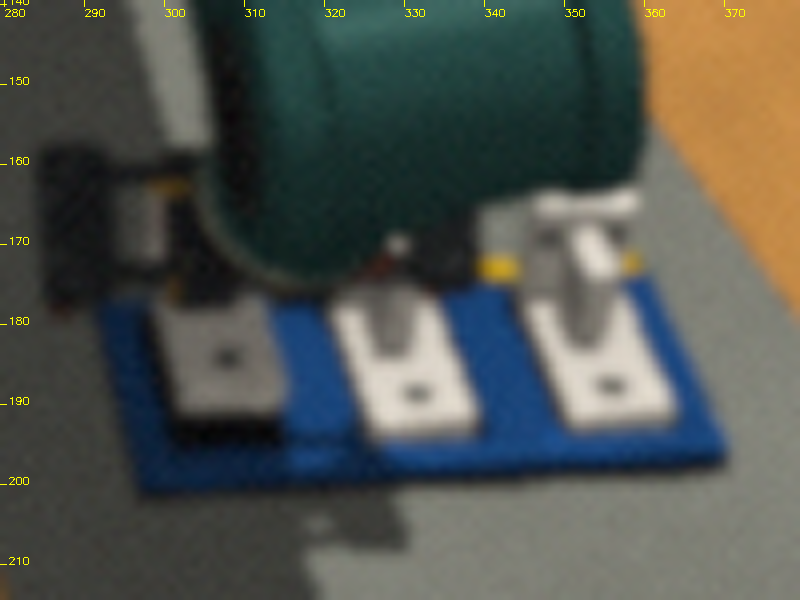

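Run:
```python
from plan import *
c=get_calibration("wrist"); T=np.load("pics/w20_T.npy")
s=lambda x,y:(x/1.5-.5,y/1.5-.5)
R=rz(np.radians(-7.25)); t=np.array([.488,.215,0])
for q,l in ((s(303,133),(.054,-.0585,.013)),(s(466,133),(.054,-.1115,.013)),(s(541,82),(.07,-.1275,.013))):
    print(px(c,*q,.013,T).round(4),(R@np.array(l)+t).round(4))
g=np.load('ga.npz');ob=get_obs(); E=Ro.from_quat(ob['ee_rot']).as_matrix(); RB=E@g['R']; pb=E@g['p']+ob['eef_pos']
for l in ((.05,w,0),(.05,-w,0),(.05,w,.014),(.05,-w,.014)): print('brk',(RB@np.array(l)+pb).round(4),(proj(c,RB@np.array(l)+pb,T)+.5)*1.5)
```

```text
[0.5333 0.1474 0.013 ] [0.5342 0.1502 0.013 ]
[0.5271 0.099  0.013 ] [0.5275 0.0976 0.013 ]
[0.5412 0.0799 0.013 ] [0.5413 0.0797 0.013 ]
brk [0.5292 0.1467 0.029 ] [304.03885599 181.99773859]
brk [0.5235 0.1021 0.029 ] [459.96897962 182.04182726]
brk [0.5292 0.1467 0.043 ] [299.19198972 219.9136497 ]
brk [0.5235 0.1021 0.043 ] [464.54294792 219.95151933]
```

Run:
```python
from plan import *
c=get_calibration("wrist"); T=np.load("pics/w20_T.npy")
s=lambda x,y:(x/1.5-.5,y/1.5-.5)
for z in (.029,.027): 
    a=px(c,*s(306,190),z,T);b=px(c,*s(463,190),z,T); print(z,a.round(4),b.round(4),np.linalg.norm(a-b))
    m=(a+b)/2; print('origin',(m-rz(np.radians(-7.25))@np.array([.05,0,0])).round(4))
```

```text
0.029 [0.526  0.1471 0.029 ] [0.5201 0.1011 0.029 ] 0.04635064337668467
origin [0.4735 0.1304 0.029 ]
0.027 [0.524  0.1479 0.027 ] [0.518  0.1008 0.027 ] 0.0474009673616312
origin [0.4714 0.1307 0.027 ]
```

```bash
python3 -m crank '[{"xyz":[1.5,0,-10],"angular":[0,0,0],"hand":-1},{"xyz":[1.5,0,-17],"angular":[0,0,0],"hand":-1},{"xyz":[1.5,0,-21],"angular":[0,0,0],"hand":-1},{"xyz":[1.5,0,-22],"angular":[0,0,0],"hand":-1},{"xyz":[1.5,0,-22],"angular":[0,0,0],"hand":-1}]';python3 -m crank '[{"xyz":[0,0,-0.7],"angular":[0,0,0],"hand":-1},{"xyz":[0,0,-1.2],"angular":[0,0,0],"hand":-1}]';python3 -m crank '[{"xyz":[0,0,-0.7],"angular":[0,0,0],"hand":-1},{"xyz":[0,0,-1.2],"angular":[0,0,0],"hand":-1}]'
```

```text
t: 26.22
eef_pos: [0.4529, 0.134, 0.0308]
ee_rot: [0.922, -0.059, -0.382, -0.024]
contact_force: [0.5, 1.0, -2.7]
width: 0.0136
t: 26.48
eef_pos: [0.4531, 0.134, 0.0298]
ee_rot: [0.922, -0.059, -0.382, -0.024]
contact_force: [0.1, 0.1, -2.4]
width: 0.0137
t: 26.72
eef_pos: [0.453, 0.1339, 0.0286]
ee_rot: [0.922, -0.059, -0.382, -0.024]
contact_force: [-0.4, -0.2, 0.6]
width: 0.0139
```

Contact is starting at z = 28.6 mm. One more small step, then a look before release.

```bash
python3 -m crank '[{"xyz":[0,0,-0.7],"angular":[0,0,0],"hand":-1},{"xyz":[0,0,-1],"angular":[0,0,0],"hand":-1}]'; python3 look.py w21
python3 - <<'E'
from h import *
a=camera("scene"); crop(a,280,140,100,75,8,"s21.png")
E
```

```text
t: 26.98
eef_pos: [0.453, 0.1339, 0.0286]
ee_rot: [0.922, -0.059, -0.382, -0.024]
contact_force: [1.8, -0.9, 6.6]
width: 0.0137
[0.453  0.1339 0.0286] [ 0.9219 -0.059  -0.3822 -0.0243] [0.043 0.864 1.406 0.12  1.649 1.701] t 26.975
```

View pics/w21.png

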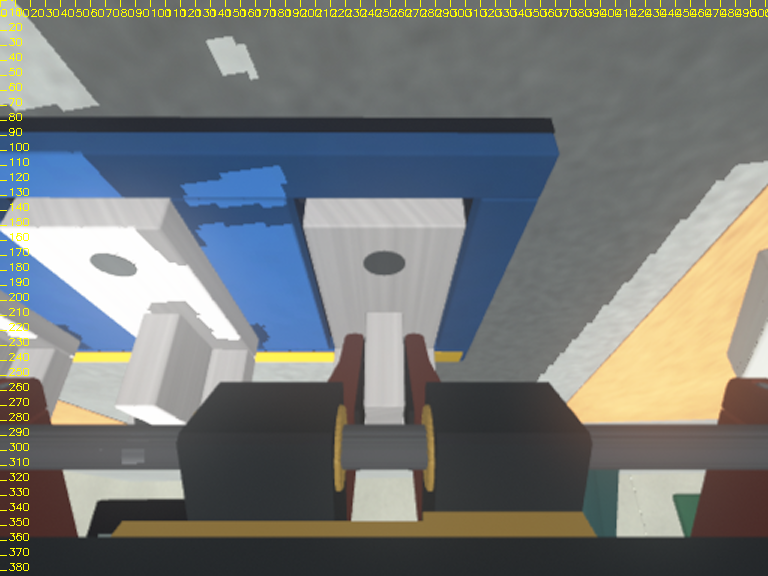

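View pics/s21.png

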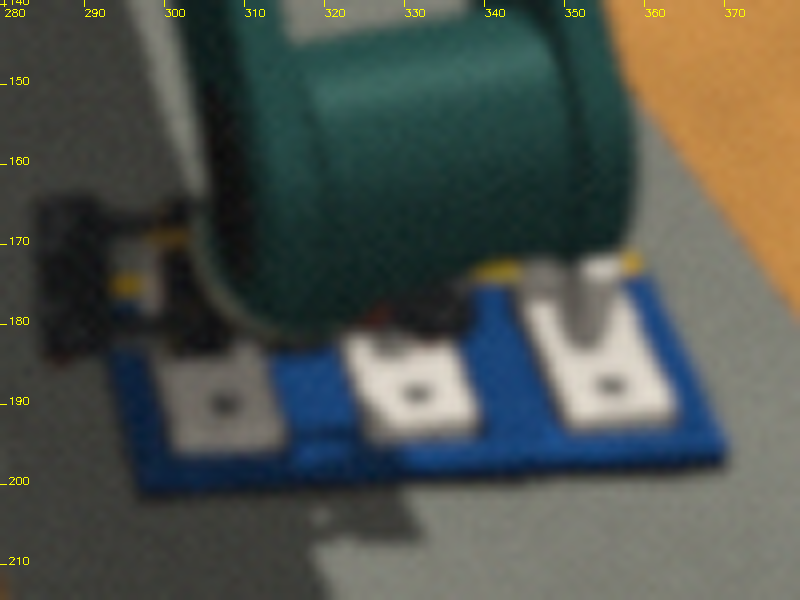

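```bash
python3 -m crank '[{"xyz":[0,0,1],"angular":[0,0,0],"hand":-0.7},{"xyz":[0,0,1],"angular":[0,0,0],"hand":-0.45},{"xyz":[0,0,1],"angular":[0,0,0],"hand":-0.3},{"xyz":[0,0,1],"angular":[0,0,0],"hand":-0.3},{"xyz":[36,-5,37],"angular":[0,0,0],"hand":-0.3},{"xyz":[78,-10,80],"angular":[0,0,0],"hand":-0.3},{"xyz":[80,-60,140],"angular":[0,0,0],"hand":-0.3},{"xyz":[80,-110,180],"angular":[0,0,0],"hand":-0.3},{"xyz":[80,-110,180],"angular":[0,0,0],"hand":-0.3}]'; python3 look.py w22;  python3 - <<'E'
from h import *
a=camera("scene"); cv2.imwrite("pics/s22full.png",cv2.resize(a,(800,600))); crop(a,280,140,100,75,8,"s22.png")
a=camera("top"); crop(a,155,180,90,65,8,"t22.png")
E
```

```text
t: 28.2
eef_pos: [0.5341, 0.0216, 0.2097]
ee_rot: [0.923, -0.06, -0.38, -0.024]
contact_force: [-1.2, -0.3, 0.5]
width: 0.0306
[0.5341 0.0216 0.2097] [ 0.9227 -0.0603 -0.3799 -0.0243] [-0.102  0.748  1.12   0.021  2.055  1.601] t 28.2
```

View pics/s22.png

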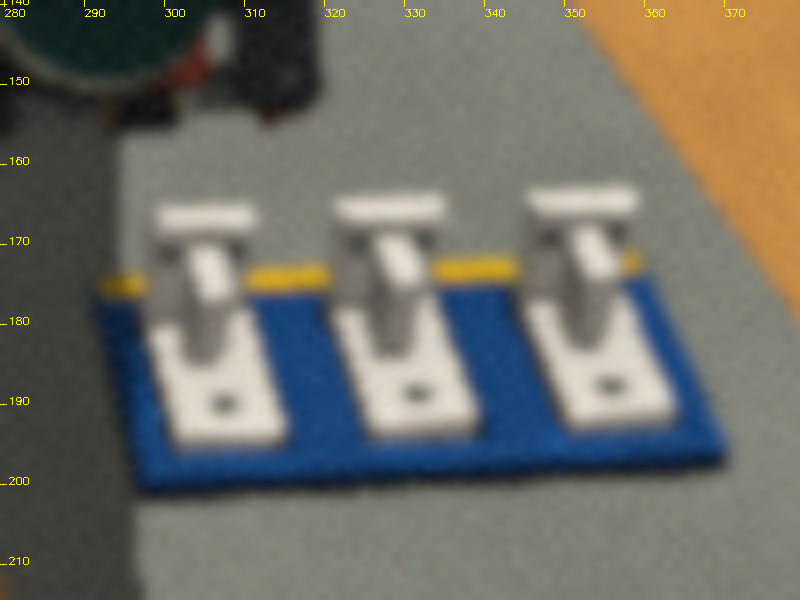

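View pics/w22.png

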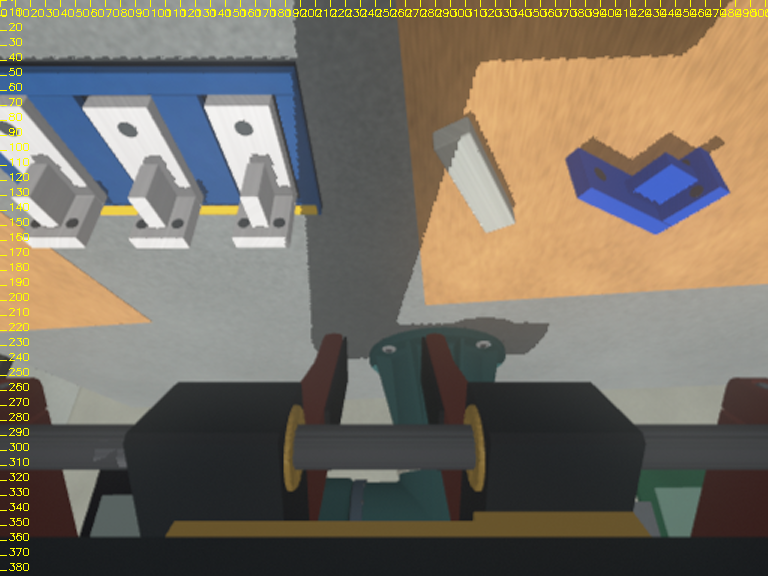

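View pics/s22full.png

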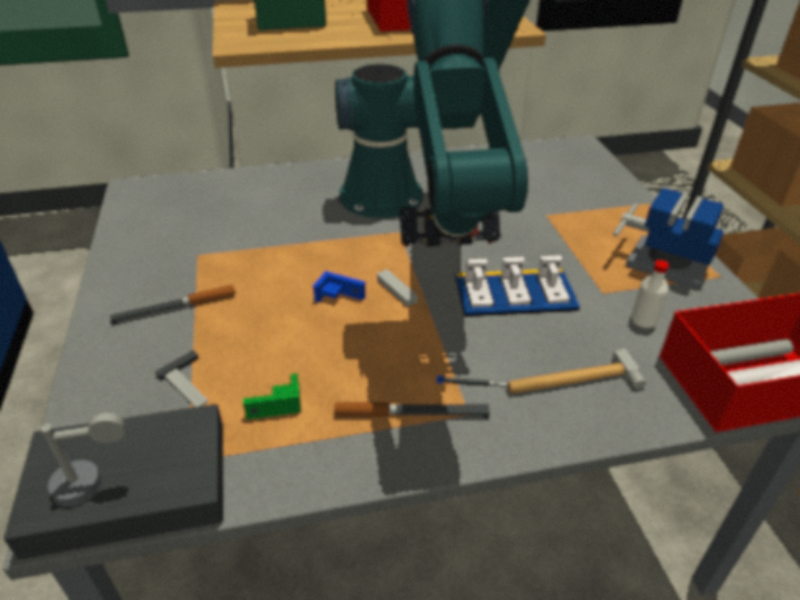

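All three brackets sit alike in their pockets. Nothing else has moved, and the gripper is clear at z = 0.21 m. Handing in.

```bash
python3 -c "
from cell import *
print(hand_in())"
```

```text
the job is handed in; nothing more can be done
None
```

Both loose brackets are loaded the same way round as the sample, bracket_b in pocket 2 and bracket_a in pocket 1. The job was handed in at about 28 s of the 72 s allowed, and `hand_in()` gave no verdict.

**Method:** I stood bracket_b up on its short leg first, then took each bracket by its rib with the tool tilted 45°. I turned it half round about the tool axis, lowered it until it touched the pocket floor with 7–10 N, and released it there.

**Last checks:**
- The scene and wrist pictures show all three brackets flat, upright and aligned, with the short legs at the yellow stripe.
- The sample, tools and look-alikes look where they were.
- The gripper was empty and clear of everything, with the TCP at z = 0.21 m.

**Disagreements:**
- The top camera put things about 3 mm further right (lower y) than the wrist camera, so I used the wrist values.
- Both brackets touched the floor about 2 mm (bracket_b) and 0.4 mm (bracket_a) lower than I had worked out, which fits the calibration error.
- Just before lowering bracket_a, the wrist view put it 2–3 mm too near the stripe, so I shifted it 1.5 mm away.
- I judged the final positions from the pictures and did not fit the brackets' poses again after release.

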